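# Change the specimens in the lamp box

### The arm

A 7-joint arm with a two-finger parallel gripper is mounted at the origin on a cart in front of the work surface, level with it; the furniture and walls round the work are solid. World frame = base frame: x ahead of the robot, y to its left, z up, the work surface at z = 0. Lengths are in m, angles in rad, forces in N, time in s.
With the tool pointing down it reaches from about 0.4 to 0.85 m from the base axis. Payload 10.4 kg.
Tool frame: the origin (TCP) lies at the centre of the arm's flange, where the gripper is bolted on; the fingertips stand 173 mm ahead of it and the grasp point (between the pads) lies 155 mm ahead of it; z points along the fingers, y is the line along which they close (so a half turn about z gives the same grasp; the last joint's range is limited). The gripper opens to 85 mm and grips with 20 to 120 N. Pads are 22 mm wide; open, the fingers measure 114 mm over their backs; the gripper's body (76 mm by 85 mm) begins 54 mm behind the grasp point. The pads swing forward as they close: fully open they stand 13 mm farther back than shut.
Start: joints at [1.258, 0.332, -0.065, 1.46, 0.022, 1.35, -0.088], TCP at [0.179, -0.599, 0.405] pointing down, gripper open.
Joint ranges: [-2.6, 2.6], [-0.5, 2.12], [-1.47, 1.34], [0.16, 2.42], [-1.27, 4.41], [0.06, 2.06], [-2.6, 2.6]. Speed limits (rad/s): [2.22, 2.22, 2.79, 2.79, 3.14, 3.14, 3.14].

### API

Orientations are given as a unit quaternion [x, y, z, w].
In Python, from workcell import manip, viewer, finder gives the robot as it stands.
- The arm moves only by the tool arm_command, never from a script. Its argument "plan" is a list of rows, each an object with "dp": the shift along the tool's x, y, z in mm, a list of three; "spin": the turn about the tool's z in rad. A call has 1 to 5 rows; each row shifts and turns the commanded pose from where the row before left it, along the tool's axes as they then stand; what a row does not reach is not made up. A row lasts 1/10 s, in which the tool goes at most 50 mm and 8.59 degrees, less where a joint would pass 70% of its speed; a pose out of reach is approached as far as the arm can. A call is refused whole if a number of a shift passes 50 or a number of a turn 0.15, either way. A call with a gripper value outside its range is refused whole. "grip" is the closure, from -1 (fully open) to 1 (shut), set as the call begins (left out, the last holds). The fingers move at their own pace and stop on an object; "newtons" is the grip in N (left out, the last holds). Time passes only in rows, so rows that do not move let the fingers close. It gives the time, the measured TCP pose, the force, the opening and the grip force at its end, in the units of the state.
- manip.get_obs(): the state, without advancing time (a new reading comes with each control period).
- viewer.camera(name): name is "scene" or "top" or "wrist"; returns the picture (400x640x3 uint8, blue, green, red); there is no depth.
- viewer.camera_params(name): a dict with "vertical_fov" (degrees; the focal length in pixels is half the picture's height over the tangent of half this angle, whatever the lens; pixels are square), "cx", "cy" (the principal point, pixels), "R" (3x3) and "t" (3): a world point X has camera coordinates R X + t; the wrist camera has in their place "T_tool_cam" (4x4, takes a point from camera to tool coordinates, whose origin is the TCP and whose axes are the flange's). Camera axes: x right, y down, z forward; pixel columns grow to the right and rows downward; lengths in m; the calibration is good to about 2 mm. A picture is of the moment at which its call begins: read the wrist's pose just before it. camera_params takes no time and is no camera call.
- manip.hand_in(): hands the job in; it is judged then, once.
Trained networks look in the newest picture that a camera, given by its name, has taken for a name from the list of things; names that differ only in an ending like _2 or _b are one class to them, and where a whole thing is asked for, a point or a joint stands for the part that bears it (a point fixed in the world has none). Each returns a list of dicts, best first, with "score" (0 to 1); they miss things now and then, are a little off and sometimes report something else, mostly with a low value. They report only what shows in the picture. A call takes as long as a camera call. They do not tell look-alikes from the thing itself.
- finder.find_in(camera, thing): "position" ([x, y, z] in m, in world coordinates, good to about 4 mm: the middle of the surface that is visible of it).
The state is a dict: "clock": time; "joint_pos": joint angles; "joint_velocities": joint speeds; "tau": joint torques, N m; "position": TCP position; "ee_rot": TCP orientation; "ft_force": force on the tool from outside, world axes, zero at the start; "torque": the same for the moment, N m; "grip_width": opening from 0.0 (shut) to 1.0 (fully open); "grasp_force": force on a finger pad.
Only numpy, scipy, OpenCV 4.12 (cv2) and the standard library are available. Lean on these libraries where they do the work, as an engineer would, in place of code of your own. Each camera call takes 0.05 s, during which the arm holds its last target. There are 200 camera calls.

### The job

Change what lies under the lamp of the low grey lamp box: first slide the fader grip on its top right off, to the stop at the end nearer the robot, then pull the drawer out to its stop, take out the dish of chips and stand it upright, wholly on the round cork mat, and lay all the dark rocks from the black bench mat in the drawer. Then push the drawer fully home and only after that slide the fader back until its grip is level with the brass pointer beside the track. The lamp must stay off whenever the drawer is open, and the jar and the round tin stay where they stand.

Things in the scene. Friction and masses are not known exactly. Their poses are not given: they have to be found in the camera images.
- lamp_box: low grey metal box fixed on the desk, 170 mm deep (its x), 260 mm wide (its y), 70 mm high, dark window and fader on its flat top. Origin: centre of its underside. Its front, with the drawer, faces along its -x axis, which points roughly to the robot's left (world +y); its +y axis points roughly away from the robot.
- drawer (a joint): drawer of the lamp box: 0 = fully home, 0.125 m = out at its stop; slides out along the lamp box's -x axis with about 1.5 to 3 N of friction and stays where it is left
- drawer_handle (a point): middle of the drawer's steel bow handle: a straight level round bar 10 mm thick, 90 mm long along the lamp box's y, 45 mm in front of the drawer front (40 mm clear gap behind the bar) and 45 mm above the desk; moves with the drawer. The top edge of the drawer front is 64 mm above the desk. It can be pinched from above with the fingers closing along the lamp box's x
- drawer_in (a point): centre of the drawer's inner floor, 12 mm above the desk; axes as the lamp box's. Inside 120 mm along x, 235 mm along y, walls 34 mm high above the floor (the front panel 52 mm); moves with the drawer and lies clear of the box's top when the drawer is at its stop, 5 mm beyond the box's front face at its inner edge
- fader (a joint): fader on the lamp box's top: 0 = off, at the stop at the end nearer the robot; grows to 0.12 m away from the robot, along the lamp box's +y axis; about 1.5 N of friction, stays where it is left
- fader_top (a point): centre of the top of the white fader grip, about 125 mm above the desk; the grip is an upright block, 28 mm along the lamp box's x, 20 mm along its y (the way it slides), 40 mm high, on a flat dark track 14 mm high. A tall glass tank stands beyond the lamp box, from about x 0.72 on: keep the hand clear of it
- pointer: fixed brass pointer, 25 x 10 mm, 8 mm high, on the lamp box's top, on the drawer side of the fader track. Origin: its middle line; the fader is set when the middle of its grip has the same position along the lamp box's y as this origin
- dish: round clear plastic dish of rock chips, 65 mm in diameter at the rim, 16 mm high, at first inside the closed drawer. Origin: centre of its underside, z up. Grip it across its rim
- cork_mat: round cork mat fixed on the black bench mat that covers the left part of the desk (top 3.5 mm above the desk), 110 mm in diameter, 4 mm thick. A closed cardboard carton, 145 mm high, stands beyond the mat at the back left, its nearest corners at about x 0.57, y 0.43 and x 0.62, y 0.32: keep the hand clear of it. Origin: centre of its underside
- rock_small: dark rock 32 x 57 x 20 mm, lying flat on the thin black bench mat (its top 3.5 mm above the desk); may be absent (None). Origin: centre of its underside; its x axis is the narrow way (grip across it), y the long way, z up. 
- rock_large: dark rock 56 x 68 x 21 mm, lying flat on the thin black bench mat (its top 3.5 mm above the desk); may be absent (None). Origin: centre of its underside; its x axis is the narrow way (grip it across the line turned 30 degrees from x toward y, where its sides are steep and 55 mm apart), y the long way, z up. 
- rock_twin: dark rock 32 x 57 x 20 mm, same shape as rock_small, lying flat on the thin black bench mat (its top 3.5 mm above the desk); may be absent (None). Origin: centre of its underside; its x axis is the narrow way (grip across it), y the long way, z up. 
- jar: glass jar with black lid, 42 mm in diameter, 62 mm high, standing on the bench mat, not to be moved. Origin: centre of its underside
- tin: round aluminium tin, 58 mm in diameter, 38 mm high, standing on the desk, not to be moved. Origin: centre of its underside
Things that resemble listed ones, but are neither listed nor needed, are in the scene too. Several things have the shape of the cork_mat; the one meant has the colours described above.

How it is judged:
By the outcome, as a careful person would: the job done as asked, in the order asked, and still so for the second after the job is handed in, with the robot touching nothing.
Of rock_small, rock_large, rock_twin only 2 to 3 are there at a start; the rules pass over those that are not, and their reading is None.
At some moment in a run one of rock_small, rock_large, rock_twin, dish may be knocked a few centimetres aside while the robot is not near it.
Once in a run the grip may slacken for a moment while it holds something.
It also fails if it takes over 210 s, if anything falls off the work surface, if the arm or the gripper's body presses on something with over 40 N, if the wrist force passes 120 N, or if a joint passes its speed limit or range.

## Working session

There is one attempt and no reset: what is moved stays moved. The work goes in short steps, Python scripts to look and compute and a tool call to move; the robot and the scene stay as the last step left them, time stands still between calls to the robot, and variables do not carry over. Pictures are saved under pics/ and viewed, at most 14 in all, crops included, and the job is handed in when it is done.

Besides the shell and the picture viewer there is one more tool, called after "Call:" as name(argument=value, ...), one argument or row to a line, values as JSON. arm_command: Moves the arm, as the interface text tells. Its arguments: {"type":"object","properties":{"plan":{"type":"array","items":{"type":"object","properties":{"dp":{"type":"array","items":{"type":"number"}},"spin":{"type":"number"}}}},"grip":{"type":"number"},"newtons":{"type":"number"}},"required":["plan"]}

```bash
mkdir -p pics; ls; cat > h.py <<'E'
import numpy as np, cv2
from workcell import manip, viewer, finder
from scipy.spatial.transform import Rotation as Ro
def cam(n):
    p=viewer.camera_params(n); f=200/np.tan(np.radians(p["vertical_fov"])/2)
    K=np.array([[f,0,p["cx"]],[0,f,p["cy"]],[0,0,1]])
    if "R" in p: return K,np.array(p["R"]),np.array(p["t"]).ravel()
    o=manip.get_obs(); T=np.eye(4); T[:3,:3]=Ro.from_quat(o["ee_rot"]).as_matrix(); T[:3,3]=o["position"]
    W=np.linalg.inv(T@np.array(p["T_tool_cam"])); return K,W[:3,:3],W[:3,3]
def proj(c,X):
    K,R,t=c; q=K@(R@np.array(X)+t); return q[:2]/q[2]
def unproj(c,uv,z):
    K,R,t=c; d=R.T@np.linalg.inv(K)@np.array([uv[0],uv[1],1.]); o=-R.T@t
    return o+d*(z-o[2])/d[2]
def st():
    o=manip.get_obs(); R=Ro.from_quat(o["ee_rot"]).as_matrix()
    print("t",o["clock"],"p",np.round(o["position"],4),"yaw of toolx",round(np.degrees(np.arctan2(R[1,0],R[0,0])),1),"z",np.round(R[:,2],3),"w",round(o["grip_width"],3),"gf",round(o["grasp_force"],1),"F",np.round(o["ft_force"],1),"j7",round(o["joint_pos"][6],2))
    return o
E
python3 - <<'E'
from h import *
st()
for n in ("scene","top"):
    cv2.imwrite(f"pics/{n}0.png",viewer.camera(n))
    c=cam(n); print(n,"campos",np.round(-c[1].T@c[2],3))
    for th in ["lamp_box","drawer_handle","fader_top","pointer","cork_mat","rock_small","rock_large","jar","tin","dish"]:
        for r in finder.find_in(n,th)[:4]:
            print(th,np.round(r["position"],3),round(r["score"],2),np.round(proj(c,r["position"])))
E
```

```text
pics
t 0.0 p [ 0.1786 -0.5988  0.4039] yaw of toolx 16.6 z [-0.     0.001 -1.   ] w 1.0 gf 0.0 F [ 0.3  0.1 -0.6] j7 -0.09
scene campos [-0.126  0.765  0.595]
lamp_box [ 0.481 -0.114  0.067] 0.87 [352. 191.]
drawer_handle [ 0.507 -0.066  0.044] 0.97 [336. 200.]
pointer [0.659 0.227 0.041] 0.46 [234. 222.]
cork_mat [0.39  0.193 0.004] 0.93 [311. 263.]
cork_mat [0.538 0.231 0.01 ] 0.89 [262. 247.]
rock_small [0.351 0.33  0.011] 0.78 [284. 296.]
rock_large [0.457 0.337 0.015] 0.65 [252. 277.]
jar [0.662 0.223 0.042] 0.54 [235. 221.]
tin [ 0.313 -0.252  0.031] 0.52 [418. 200.]
top campos [0.423 0.01  1.185]
lamp_box [ 0.522 -0.153  0.071] 0.62 [395. 193.]
drawer_handle [ 0.526 -0.07   0.062] 0.69 [361. 192.]
fader_top [ 0.51  -0.208  0.123] 0.49 [421. 196.]
cork_mat [0.544 0.227 0.011] 0.78 [248. 188.]
cork_mat [0.397 0.19  0.007] 0.6 [262. 243.]
rock_large [0.46  0.336 0.02 ] 0.92 [206. 220.]
rock_large [ 0.524 -0.071  0.061] 0.65 [362. 193.]
jar [0.667 0.213 0.064] 0.56 [250. 137.]
tin [ 0.325 -0.268  0.041] 0.59 [440. 271.]
```

```bash
python3 - <<'E'
import cv2
a=cv2.imread("pics/scene0.png");b=cv2.imread("pics/top0.png")
cv2.imwrite("pics/t0z.png",cv2.resize(b[80:330,150:480],None,fx=2.4,fy=2.4,interpolation=3)[:600,:800])
cv2.imwrite("pics/s0z.png",cv2.resize(a[120:340,190:480],None,fx=2.7,fy=2.7,interpolation=3)[:600,:800])
E
```

```text
(no output)
```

View pics/t0z.png

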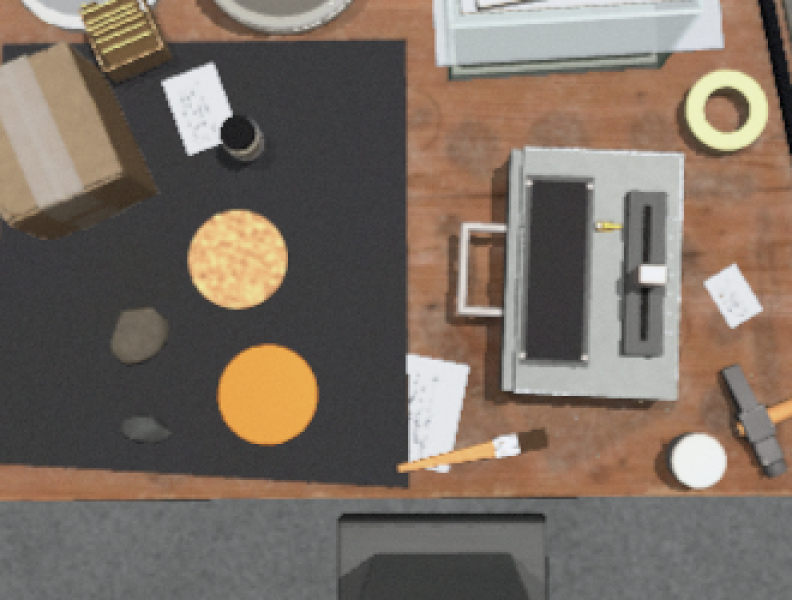

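View pics/s0z.png

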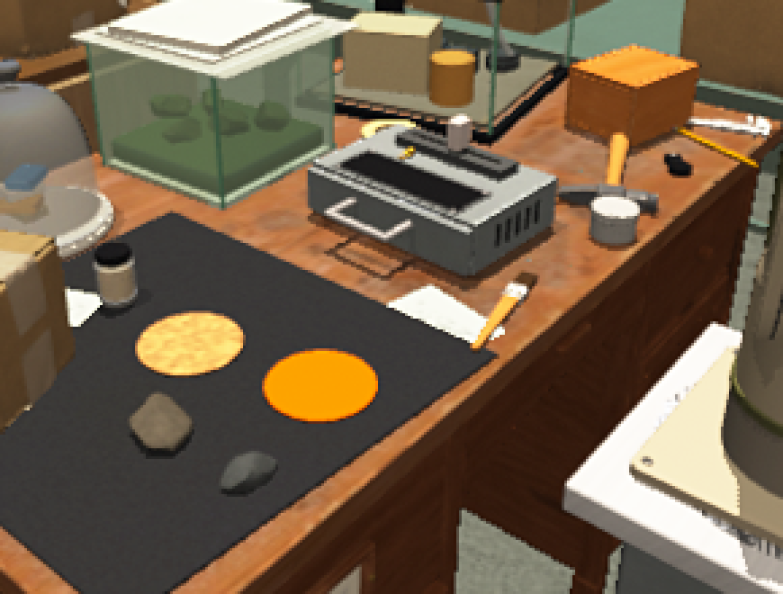

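The mottled disc at top px (249,188) is the cork mat. The plain orange disc at (262,244) is the look-alike, since it has no cork pattern. Two rocks are present: the large one at (208,220) and the small one at (211,258). The fader grip is at (422,194) and the pointer at (403,175).

```bash
cat >> h.py <<'E'
def go(target,yaw=None,spin=True):
    "print the tool-axis shift (mm) to bring TCP to target, total spin(rad) to reach yaw(deg) of tool x"
    o=manip.get_obs(); R=Ro.from_quat(o["ee_rot"]).as_matrix()
    d=R.T@(np.array(target)-o["position"])*1000
    a=np.degrees(np.arctan2(R[1,0],R[0,0]))
    s=0 if yaw is None else np.radians(((a-yaw+90)%180)-90)
    b=np.radians(a)-s; w=np.array(target)-o["position"]
    e=np.array([w[0]*np.cos(b)+w[1]*np.sin(b), w[0]*np.sin(b)-w[1]*np.cos(b), -w[2]])*1000
    print("dp now",np.round(d,1),"spin",round(s,3),"dp after spin",np.round(e,1))
E
python3 - <<'E'
from h import *
c=cam("top")
f=lambda u,v,z: np.round(unproj(c,(150+u/2.4,80+v/2.4),z),4)
co=[f(*p,.07) for p in((525,148),(684,153),(678,400),(513,392))]
print("corners",co)
for i,j in((0,1),(1,2),(3,2),(0,3)):
    v=co[j]-co[i]; print(np.linalg.norm(v),np.degrees(np.arctan2(v[1],v[0])))
print("track",f(647,193,.084),f(641,356,.084)); print("fader",f(653,273,.125),"pointer",f(607,227,.078),"handle",f(466,226,.05),f(460,314,.05))
P=f(653,273,.125)
go([P[0],P[1],.125+.155+.1],-2)
E
```

```text
corners [array([ 0.6522, -0.0892,  0.07  ]), array([ 0.6453, -0.256 ,  0.07  ]), array([ 0.3868, -0.2441,  0.07  ]), array([ 0.3963, -0.0734,  0.07  ])]
0.1669426548249428 -92.36879858928674
0.2587737621939288 177.3642601577346
0.1709641482884643 -93.1854070751219
0.25638730467790327 176.46687930871914
track [ 0.601  -0.2136  0.084 ] [ 0.4325 -0.2041  0.084 ]
fader [ 0.5143 -0.2096  0.125 ] pointer [ 0.5667 -0.1726  0.078 ] handle [ 0.5728 -0.027   0.05  ] [ 0.4788 -0.0197  0.05  ]
dp now [ 432.9 -277.2   24.7] spin 0.325 dp after spin [ 321.9 -400.8   24.8]
```

Call:
arm_command(
  plan=[
    {"dp":[0,0,0],"spin":0.114},
    {"dp":[0,0,0],"spin":0.114},
    {"dp":[0,0,0],"spin":0.114},
    {"dp":[22.5,-29,0],"spin":0},
    {"dp":[22.5,-29,0],"spin":0},
  ],
)

```text
clock: 1.6
position: [0.2264, -0.5431, 0.4045]
ee_rot: [1.0, -0.027, -0.0, 0.0]
ft_force: [1.6, -0.2, 1.1]
grip_width: 1.001
grasp_force: 0.0
```

Call:
arm_command(
  plan=[
    {"dp":[22.5,-29,0],"spin":0},
    {"dp":[22.5,-29,0],"spin":0},
    {"dp":[22.5,-29,0],"spin":0},
    {"dp":[22.5,-29,0],"spin":0},
    {"dp":[22.5,-29,0],"spin":0},
  ],
)

```text
clock: 2.1
position: [0.3473, -0.4031, 0.4049]
ee_rot: [1.0, -0.026, 0.0, 0.0]
ft_force: [0.6, 0.5, 0.2]
grip_width: 1.003
grasp_force: 0.0
```

Call:
arm_command(
  plan=[
    {"dp":[22.5,-29,0],"spin":0},
    {"dp":[22.5,-29,0],"spin":0},
    {"dp":[22.5,-29,0],"spin":0},
    {"dp":[22.5,-29,0],"spin":0},
    {"dp":[22.5,-29,0],"spin":0},
  ],
)

```text
clock: 2.6
position: [0.4672, -0.2642, 0.405]
ee_rot: [1.0, -0.026, 0.0, 0.0]
ft_force: [0.8, -0.7, 0.3]
grip_width: 1.004
grasp_force: 0.0
```

Call:
arm_command(
  plan=[
    {"dp":[22.5,-29,10],"spin":0},
    {"dp":[22.5,-29,10],"spin":0},
    {"dp":[0,0,0],"spin":0},
  ],
)

```text
clock: 2.9
position: [0.5167, -0.2049, 0.3835]
ee_rot: [1.0, -0.022, -0.0, -0.001]
ft_force: [0.8, -0.4, -0.6]
grip_width: 1.003
grasp_force: 0.0
```

```bash
python3 - <<'E'
from h import *
st(); c=cam("wrist"); im=viewer.camera("wrist"); cv2.imwrite("pics/w1.png",im)
for th in ["fader_top","pointer","drawer_handle"]:
    for r in finder.find_in("wrist",th)[:2]: print(th,np.round(r["position"],4),round(r["score"],2),np.round(proj(c,r["position"])))
E
```

```text
t 2.9 p [ 0.5167 -0.2049  0.3835] yaw of toolx -2.6 z [-0.     0.003 -1.   ] w 1.003 gf 0.0 F [ 0.8 -0.4 -0.6] j7 -1.39
fader_top [ 0.5172 -0.2044  0.1245] 0.66 [318. 204.]
pointer [ 0.5718 -0.1723  0.0803] 0.82 [279. 130.]
drawer_handle [ 0.5445 -0.0686  0.0649] 0.67 [175. 163.]
```

View pics/w1.png

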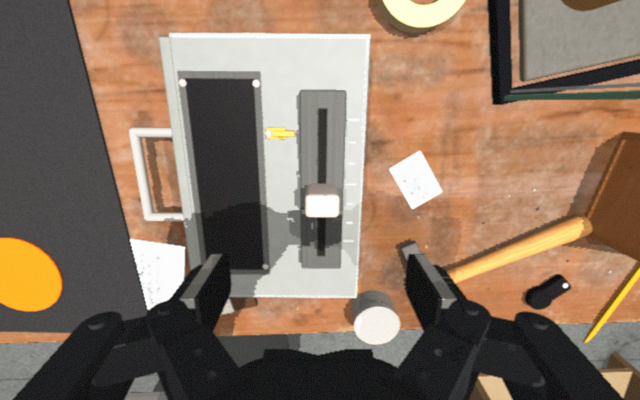

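```bash
python3 - <<'E'
from h import *
c=cam("wrist")
for n,u,v,z in [("fad",322,201,.125),("ptr",282,133,.078),("h1",137,132,.05),("h2",148,218,.05),("boxR",369,35,.07),("boxR2",357,297,.07),("boxL",170,36,.07)]:
    print(n,np.round(unproj(c,(u,v),z),4))
P=unproj(c,(322,201),.125); go([P[0],P[1],.266],-2.8)
E
```

```text
fad [ 0.5161 -0.2149  0.125 ]
ptr [ 0.5664 -0.1823  0.078 ]
h1 [ 0.5725 -0.037   0.05  ]
h2 [ 0.4825 -0.0276  0.05  ]
boxR [ 0.6421 -0.2614  0.07  ]
boxR2 [ 0.3856 -0.2476  0.07  ]
boxL [ 0.6503 -0.0948  0.07  ]
dp now [  2.5   3.6 119. ] spin -0.005 dp after spin [  2.4   3.7 119. ]
```

```bash
python3 - <<'E'
from h import *
o=st()
p=viewer.camera_params("wrist"); K=cam("wrist")[0]
T=np.eye(4);T[:3,:3]=Ro.from_euler("ZYX",[0,0,0]).as_matrix()
a=np.radians(-2.6);T[:3,:3]=np.array([[np.cos(a),np.sin(a),0],[np.sin(a),-np.cos(a),0.003],[0,0,-1]]);T[:3,3]=[ 0.5167,-0.2049,0.3835]
W=np.linalg.inv(T@np.array(p["T_tool_cam"]));c=(K,W[:3,:3],W[:3,3])
for n,u,v,z in [("fad",322,201,.125),("ptr",282,133,.078),("h1",137,132,.05),("h2",148,218,.05),("boxR",369,35,.07),("boxR2",357,297,.07),("boxL",170,36,.07)]:
    print(n,np.round(unproj(c,(u,v),z),4))
P=unproj(c,(322,201),.125); go([P[0],P[1],.266],-2.8)
E
```

```text
t 3.1 p [ 0.5139 -0.211   0.385 ] yaw of toolx -3.1 z [ 0.    -0.001 -1.   ] w 0.999 gf 0.0 F [ 0.  -0.4 -0.1] j7 -1.38
fad [ 0.5197 -0.2074  0.125 ]
ptr [ 0.5692 -0.1746  0.078 ]
h1 [ 0.574  -0.0298  0.05  ]
h2 [ 0.4843 -0.0212  0.05  ]
boxR [ 0.6449 -0.2524  0.07  ]
boxR2 [ 0.3903 -0.2409  0.07  ]
boxL [ 0.6518 -0.0869  0.07  ]
dp now [  5.6  -4.  119. ] spin -0.005 dp after spin [  5.6  -3.9 119. ]
```

Call:
arm_command(
  plan=[
    {"dp":[3,-2.5,30],"spin":0},
    {"dp":[0,0,30],"spin":0},
    {"dp":[0,0,30],"spin":0},
    {"dp":[0,0,29],"spin":0},
    {"dp":[0,0,0],"spin":0},
  ],
)

```text
clock: 3.6
position: [0.5155, -0.2086, 0.2625]
ee_rot: [1.0, -0.027, -0.003, -0.001]
ft_force: [-0.4, 0.5, -0.3]
grip_width: 0.998
grasp_force: 0.0
```

Call:
arm_command(
  plan=[
    {"dp":[0,0,0],"spin":0},
    {"dp":[0,0,0],"spin":0},
    {"dp":[0,0,0],"spin":0},
    {"dp":[0,0,0],"spin":0},
    {"dp":[0,0,0],"spin":0},
  ],
  grip=1,
  newtons=25,
)

```text
clock: 4.1
position: [0.518, -0.2074, 0.2671]
ee_rot: [1.0, -0.026, 0.001, 0.0]
ft_force: [-0.9, 1.2, 6.8]
grip_width: 0.327
grasp_force: 27.9
```

Call:
arm_command(
  plan=[
    {"dp":[0,0,0],"spin":0},
    {"dp":[0,0,0],"spin":0},
    {"dp":[0,0,0],"spin":0},
    {"dp":[0,0,0],"spin":0},
    {"dp":[-5,0,0],"spin":0},
  ],
)

```text
clock: 4.6
position: [0.5134, -0.2072, 0.267]
ee_rot: [1.0, -0.026, 0.002, 0.0]
ft_force: [1.1, 0.9, 7.1]
grip_width: 0.323
grasp_force: 27.8
```

Call:
arm_command(
  plan=[
    {"dp":[-10,0,0],"spin":0},
    {"dp":[-10,0,0],"spin":0},
    {"dp":[-10,0,0],"spin":0},
    {"dp":[-10,0,0],"spin":0},
    {"dp":[-5,0,0],"spin":0},
  ],
)

```text
clock: 5.1
position: [0.4675, -0.2048, 0.267]
ee_rot: [1.0, -0.026, 0.001, 0.0]
ft_force: [0.6, 1.3, 6.6]
grip_width: 0.322
grasp_force: 27.9
```

Call:
arm_command(
  plan=[
    {"dp":[-3,0,0],"spin":0},
    {"dp":[-3,0,0],"spin":0},
  ],
)

```text
clock: 5.3
position: [0.4622, -0.2045, 0.2671]
ee_rot: [1.0, -0.026, 0.002, 0.0]
ft_force: [15.1, 0.5, -2.9]
grip_width: 0.325
grasp_force: 26.8
```

Call:
arm_command(
  plan=[
    {"dp":[-3,0,0],"spin":0},
    {"dp":[0,0,0],"spin":0},
  ],
)

```text
clock: 5.5
position: [0.4609, -0.2043, 0.2672]
ee_rot: [1.0, -0.026, 0.005, 0.001]
ft_force: [18.5, -1.3, -8.6]
grip_width: 0.321
grasp_force: 26.5
```

Call:
arm_command(
  plan=[
    {"dp":[-3,0,0],"spin":0},
    {"dp":[0,0,0],"spin":0},
  ],
)

```text
clock: 5.7
position: [0.4592, -0.2041, 0.2675]
ee_rot: [1.0, -0.025, 0.007, 0.001]
ft_force: [28.2, -2.6, -15.7]
grip_width: 0.326
grasp_force: 26.6
```

Call:
arm_command(
  plan=[
    {"dp":[0,0,0],"spin":0},
    {"dp":[0,0,0],"spin":0},
    {"dp":[0,0,0],"spin":0},
    {"dp":[0,0,0],"spin":0},
    {"dp":[0,0,-20],"spin":0},
  ],
  grip=-1,
)

```text
clock: 6.2
position: [0.4545, -0.2042, 0.2838]
ee_rot: [1.0, -0.026, -0.002, -0.001]
ft_force: [0.1, 0.6, 0.3]
grip_width: 1.001
grasp_force: 0.0
```

Call:
arm_command(
  plan=[
    {"dp":[0,0,-30],"spin":0},
    {"dp":[0,0,-30],"spin":0},
    {"dp":[20,-40,0],"spin":0},
    {"dp":[20,-40,0],"spin":0},
    {"dp":[0,0,0],"spin":0},
  ],
)

```text
clock: 6.7
position: [0.5016, -0.1208, 0.3462]
ee_rot: [1.0, -0.022, 0.001, -0.001]
ft_force: [-0.3, -0.2, 0.2]
grip_width: 0.998
grasp_force: 0.0
```

Call:
arm_command(
  plan=[
    {"dp":[0,0,0],"spin":0},
    {"dp":[0,0,0],"spin":0},
  ],
)

```text
clock: 6.9
position: [0.4992, -0.1276, 0.3455]
ee_rot: [1.0, -0.027, -0.0, 0.0]
ft_force: [-0.4, -0.4, 0.0]
grip_width: 0.998
grasp_force: 0.0
```

```bash
python3 - <<'E'
from h import *
st(); c=cam("wrist"); im=viewer.camera("wrist"); cv2.imwrite("pics/w2.png",im)
for th in ["fader_top","pointer"]:
    for r in finder.find_in("wrist",th)[:2]: print(th,np.round(r["position"],4),round(r["score"],2),np.round(proj(c,r["position"])))
np.savez("c2.npz",K=c[0],R=c[1],t=c[2])
# handle endpoints: expected px and target above handle
H=np.array([.5275,-.0245]); go([H[0],H[1],.045+.155],-3)
E
```

```text
t 6.9 p [ 0.4992 -0.1276  0.3455] yaw of toolx -3.1 z [-0.001 -0.    -1.   ] w 0.998 gf 0.0 F [-0.4 -0.4  0. ] j7 -1.53
fader_top [ 0.4675 -0.2028  0.1106] 0.93 [421. 250.]
pointer [ 0.572  -0.1682  0.0792] 0.74 [367. 105.]
dp now [  22.7 -104.6  145.5] spin -0.002 dp after spin [  22.8 -104.5  145.6]
```

View pics/w2.png

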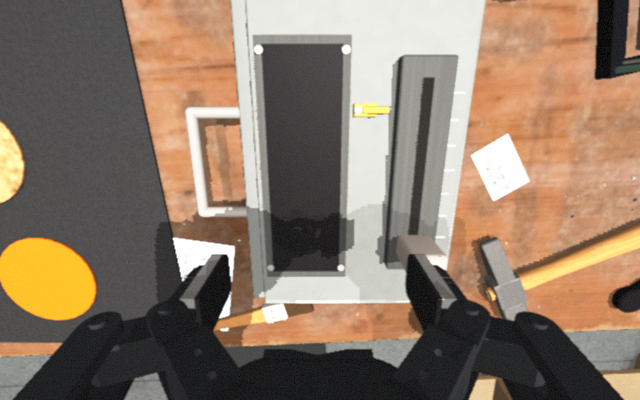

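```bash
python3 - <<'E'
from h import *
c=cam("wrist")
h=[unproj(c,(191,112),.05),unproj(c,(203,213),.05)]; print(h,"ptr",unproj(c,(372,110),.078),"fad",unproj(c,(419,247),.12))
m=(h[0]+h[1])/2; go([m[0],m[1],.2],-3)
E
```

```text
[array([ 0.57405497, -0.02572192,  0.05      ]), array([ 0.48403502, -0.02050641,  0.05      ])] ptr [ 0.56837951 -0.17234255  0.078     ] fad [ 0.47472049 -0.19838409  0.12      ]
dp now [  24.1 -106.1  145.5] spin -0.002 dp after spin [  24.3 -106.   145.6]
```

Call:
arm_command(
  plan=[
    {"dp":[8,-35,0],"spin":0},
    {"dp":[8,-35,0],"spin":0},
    {"dp":[8,-36,15],"spin":0},
    {"dp":[0,0,20],"spin":0},
    {"dp":[0,0,20],"spin":0},
  ],
  grip=0.3,
)

```text
clock: 7.55
position: [0.5293, -0.0214, 0.2902]
ee_rot: [1.0, -0.026, 0.0, 0.0]
ft_force: [-0.1, -1.0, -0.1]
grip_width: 0.351
grasp_force: 0.0
```

Call:
arm_command(
  plan=[
    {"dp":[0,0,0],"spin":0},
    {"dp":[0,0,0],"spin":0},
    {"dp":[0,0,0],"spin":0},
  ],
)

```text
clock: 7.85
position: [0.5295, -0.0224, 0.2919]
ee_rot: [1.0, -0.027, 0.001, 0.0]
ft_force: [-0.4, -0.3, 0.3]
grip_width: 0.35
grasp_force: 0.0
```

```bash
python3 - <<'E'
from h import *
st(); go([.528,-.0237,.2],-3)
E
```

```text
t 7.85 p [ 0.5295 -0.0224  0.2919] yaw of toolx -3.0 z [ 0.002 -0.    -1.   ] w 0.35 gf 0.0 F [-0.4 -0.3  0.3] j7 -1.78
dp now [-1.6  1.3 91.9] spin -0.001 dp after spin [-1.5  1.3 91.9]
```

Call:
arm_command(
  plan=[
    {"dp":[-1,1.5,25],"spin":0},
    {"dp":[0,0,25],"spin":0},
    {"dp":[0,0,22],"spin":0},
    {"dp":[0,0,18],"spin":0},
    {"dp":[0,0,0],"spin":0},
  ],
)

```text
clock: 8.35
position: [0.5276, -0.0238, 0.1996]
ee_rot: [1.0, -0.026, -0.001, -0.0]
ft_force: [0.1, 0.2, -0.6]
grip_width: 0.35
grasp_force: 0.0
```

Call:
arm_command(
  plan=[
    {"dp":[0,0,0],"spin":0},
    {"dp":[0,0,0],"spin":0},
    {"dp":[0,0,0],"spin":0},
    {"dp":[0,0,0],"spin":0},
    {"dp":[0,0,0],"spin":0},
  ],
  grip=1,
  newtons=50,
)

```text
clock: 8.85
position: [0.5286, -0.0213, 0.2022]
ee_rot: [1.0, -0.025, 0.001, -0.001]
ft_force: [0.4, 9.2, -4.1]
grip_width: 0.096
grasp_force: 48.7
```

Call:
arm_command(
  plan=[
    {"dp":[0,-10,0],"spin":0},
    {"dp":[0,-15,0],"spin":0},
    {"dp":[0,-15,0],"spin":0},
    {"dp":[0,-15,0],"spin":0},
    {"dp":[0,-15,0],"spin":0},
  ],
)

```text
clock: 9.35
position: [0.5322, 0.0468, 0.2021]
ee_rot: [1.0, -0.027, 0.001, 0.001]
ft_force: [-0.6, -1.5, 2.4]
grip_width: 0.09
grasp_force: 49.5
```

Call:
arm_command(
  plan=[
    {"dp":[0,-15,0],"spin":0},
    {"dp":[0,-15,0],"spin":0},
    {"dp":[0,-10,0],"spin":0},
    {"dp":[0,-5,0],"spin":0},
    {"dp":[0,-4,0],"spin":0},
  ],
)

```text
clock: 9.85
position: [0.5348, 0.0959, 0.202]
ee_rot: [1.0, -0.026, 0.001, 0.0]
ft_force: [-3.4, -1.9, 10.2]
grip_width: 0.099
grasp_force: 50.3
```

Call:
arm_command(
  plan=[
    {"dp":[0,-4,0],"spin":0},
    {"dp":[0,-4,0],"spin":0},
    {"dp":[0,0,0],"spin":0},
  ],
)

```text
clock: 10.15
position: [0.5352, 0.1041, 0.202]
ee_rot: [1.0, -0.026, 0.001, -0.0]
ft_force: [-2.9, 1.1, 7.4]
grip_width: 0.094
grasp_force: 50.1
```

Call:
arm_command(
  plan=[
    {"dp":[0,-4,0],"spin":0},
    {"dp":[0,0,0],"spin":0},
  ],
)

```text
clock: 10.35
position: [0.5355, 0.105, 0.202]
ee_rot: [1.0, -0.027, 0.0, 0.002]
ft_force: [-6.4, -10.8, 15.1]
grip_width: 0.097
grasp_force: 50.9
```

Call:
arm_command(
  plan=[
    {"dp":[0,0,0],"spin":0},
    {"dp":[0,0,0],"spin":0},
    {"dp":[0,0,0],"spin":0},
    {"dp":[0,0,-20],"spin":0},
    {"dp":[0,0,-30],"spin":0},
  ],
  grip=0.3,
)

```text
clock: 10.85
position: [0.5343, 0.1075, 0.2498]
ee_rot: [1.0, -0.026, -0.002, 0.0]
ft_force: [0.6, 0.3, 0.2]
grip_width: 0.352
grasp_force: 0.0
```

Call:
arm_command(
  plan=[
    {"dp":[0,0,-40],"spin":0},
    {"dp":[0,0,-40],"spin":0},
    {"dp":[-15,30,-30],"spin":0},
    {"dp":[-15,30,0],"spin":0},
    {"dp":[-15,30,0],"spin":0},
  ],
  grip=-1,
)

```text
clock: 11.35
position: [0.4849, 0.0194, 0.3617]
ee_rot: [1.0, -0.026, 0.001, -0.0]
ft_force: [0.1, -1.0, -0.1]
grip_width: 0.997
grasp_force: 0.0
```

Call:
arm_command(
  plan=[
    {"dp":[0,0,0],"spin":0},
    {"dp":[0,0,0],"spin":0},
    {"dp":[0,0,0],"spin":0},
  ],
)

```text
clock: 11.65
position: [0.4856, 0.0209, 0.3608]
ee_rot: [1.0, -0.025, 0.0, -0.0]
ft_force: [0.8, 0.7, -0.3]
grip_width: 1.001
grasp_force: 0.0
```

```bash
python3 - <<'E'
from h import *
st(); c=cam("wrist"); im=viewer.camera("wrist"); cv2.imwrite("pics/w3.png",im)
for th in ["dish","drawer_in","cork_mat","fader_top"]:
    for r in finder.find_in("wrist",th)[:2]: print(th,np.round(r["position"],4),round(r["score"],2),np.round(proj(c,r["position"])))
viewer.camera("top")
for th in ["rock_small","rock_large","dish"]:
    for r in finder.find_in("top",th)[:3]: print(th,np.round(r["position"],4),round(r["score"],2))
E
```

```text
t 11.65 p [0.4856 0.0209 0.3608] yaw of toolx -2.9 z [ 0.     0.001 -1.   ] w 1.001 gf 0.0 F [ 0.8  0.7 -0.3] j7 -1.8
dish [ 0.529  -0.0066  0.0282] 0.86 [344. 137.]
dish [ 0.5536 -0.0023  0.013 ] 0.46 [337. 111.]
drawer_in [ 0.5519 -0.0047  0.0099] 0.87 [340. 112.]
cork_mat [0.5494 0.2298 0.0064] 0.81 [114. 127.]
cork_mat [0.401  0.2015 0.011 ] 0.78 [168. 255.]
fader_top [ 0.4604 -0.1924  0.1161] 0.91 [599. 228.]
fader_top [0.6542 0.2156 0.0204] 0.47 [90.  6.]
rock_small [0.3619 0.3227 0.0187] 0.43
rock_large [0.4577 0.3317 0.021 ] 0.94
```

View pics/w3.png

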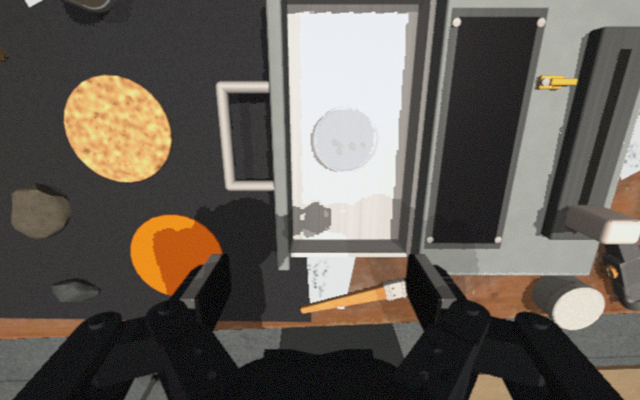

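Call:
arm_command(
  plan=[
    {"dp":[0,0,0],"spin":-0.142},
    {"dp":[0,0,0],"spin":-0.142},
    {"dp":[0,0,0],"spin":-0.142},
    {"dp":[0,0,0],"spin":-0.142},
    {"dp":[0,0,0],"spin":-0.142},
  ],
)

```text
clock: 12.6
position: [0.4853, 0.0199, 0.3607]
ee_rot: [0.945, 0.326, 0.0, 0.0]
ft_force: [-0.1, 0.9, -0.6]
grip_width: 0.998
grasp_force: 0.0
```

Call:
arm_command(
  plan=[
    {"dp":[0,0,0],"spin":-0.142},
    {"dp":[0,0,0],"spin":-0.142},
    {"dp":[0,0,0],"spin":-0.142},
    {"dp":[0,0,0],"spin":-0.142},
    {"dp":[0,0,0],"spin":-0.142},
  ],
)

```text
clock: 13.1
position: [0.4853, 0.0199, 0.3607]
ee_rot: [0.773, 0.634, 0.0, 0.0]
ft_force: [0.4, -0.1, -0.4]
grip_width: 0.997
grasp_force: 0.0
```

Call:
arm_command(
  plan=[
    {"dp":[0,0,0],"spin":-0.142},
    {"dp":[-30,40,0],"spin":0},
    {"dp":[-20,0,30],"spin":0},
    {"dp":[0,0,0],"spin":0},
    {"dp":[0,0,0],"spin":0},
  ],
)

```text
clock: 13.6
position: [0.522, -0.0324, 0.3303]
ee_rot: [0.729, 0.685, -0.0, -0.001]
ft_force: [0.7, 0.2, 0.6]
grip_width: 1.002
grasp_force: 0.0
```

```bash
python3 - <<'E'
from h import *
c=None
st(); c=cam("wrist"); im=viewer.camera("wrist"); cv2.imwrite("pics/w4.png",im)
for th in ["dish","drawer_in"]:
    for r in finder.find_in("wrist",th)[:2]: print(th,np.round(r["position"],4),round(r["score"],2),np.round(proj(c,r["position"])))
E
```

```text
t 13.6 p [ 0.522  -0.0324  0.3303] yaw of toolx 86.5 z [-0.001  0.001 -1.   ] w 1.002 gf 0.0 F [0.7 0.2 0.6] j7 -0.19
dish [ 0.5255 -0.0076  0.0256] 0.6 [321. 163.]
drawer_in [0.532  0.0065 0.0119] 0.7 [327. 145.]
```

View pics/w4.png

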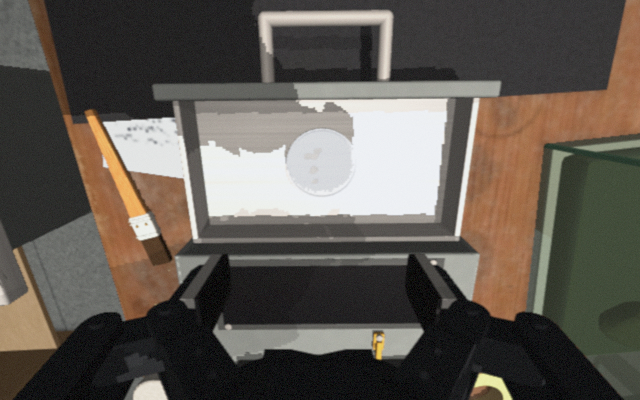

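```bash
python3 - <<'E'
from h import *
c=cam("wrist"); print(unproj(c,(321,162),.028)); go([.5265,-.007,.183],None)
E
```

```text
[ 0.52688131 -0.00600557  0.028     ]
dp now [ 24.5   2.4 148.8] spin 0 dp after spin [ 24.5   2.7 148.8]
```

Call:
arm_command(
  plan=[
    {"dp":[13,3,20],"spin":0},
    {"dp":[12.5,0,30],"spin":0},
    {"dp":[0,0,35],"spin":0},
    {"dp":[0,0,30],"spin":0},
    {"dp":[0,0,10],"spin":0},
  ],
)

```text
clock: 14.25
position: [0.5259, -0.0064, 0.2039]
ee_rot: [0.728, 0.686, -0.001, -0.001]
ft_force: [-0.5, 0.5, -0.1]
grip_width: 0.995
grasp_force: 0.0
```

Call:
arm_command(
  plan=[
    {"dp":[0,0,15],"spin":0},
    {"dp":[0,0,8],"spin":0},
    {"dp":[0,0,0],"spin":0},
    {"dp":[0,0,0],"spin":0},
  ],
)

```text
clock: 14.65
position: [0.5272, -0.0071, 0.1835]
ee_rot: [0.728, 0.685, 0.0, 0.0]
ft_force: [0.6, 0.2, 0.5]
grip_width: 1.003
grasp_force: 0.0
```

Call:
arm_command(
  plan=[
    {"dp":[0,0,0],"spin":0},
    {"dp":[0,0,0],"spin":0},
    {"dp":[0,0,0],"spin":0},
    {"dp":[0,0,0],"spin":0},
    {"dp":[0,0,0],"spin":0},
  ],
  grip=1,
  newtons=35,
)

```text
clock: 15.15
position: [0.5271, -0.0071, 0.184]
ee_rot: [0.728, 0.685, 0.0, 0.001]
ft_force: [-3.4, -0.8, 10.3]
grip_width: 0.728
grasp_force: 35.9
```

Call:
arm_command(
  plan=[
    {"dp":[0,0,-10],"spin":0},
    {"dp":[0,0,-20],"spin":0},
    {"dp":[0,0,-25],"spin":0},
    {"dp":[0,0,-25],"spin":0},
    {"dp":[0,0,0],"spin":0},
  ],
)

```text
clock: 15.65
position: [0.528, -0.0069, 0.2667]
ee_rot: [0.728, 0.685, 0.002, 0.002]
ft_force: [-0.2, -0.7, -0.8]
grip_width: 0.728
grasp_force: 38.4
```

Call:
arm_command(
  plan=[
    {"dp":[20,0,0],"spin":0},
    {"dp":[30,0.5,0],"spin":0},
    {"dp":[30,0.5,0],"spin":0},
    {"dp":[30,0.5,0],"spin":0},
    {"dp":[30,0.5,0],"spin":0},
  ],
)

```text
clock: 16.15
position: [0.5372, 0.1335, 0.2628]
ee_rot: [0.728, 0.685, -0.0, 0.0]
ft_force: [-0.0, 0.6, 0.0]
grip_width: 0.728
grasp_force: 38.4
```

Call:
arm_command(
  plan=[
    {"dp":[30,0.5,0],"spin":0},
    {"dp":[30,0,0],"spin":0},
    {"dp":[25,0,0],"spin":0},
    {"dp":[11,0,0],"spin":0},
    {"dp":[0,0,0],"spin":0},
  ],
)

```text
clock: 16.65
position: [0.5432, 0.2295, 0.2626]
ee_rot: [0.728, 0.686, 0.0, -0.0]
ft_force: [-0.5, 0.4, -0.8]
grip_width: 0.732
grasp_force: 28.7
```

```bash
python3 - <<'E'
from h import *
st(); c=cam("wrist"); im=viewer.camera("wrist"); cv2.imwrite("pics/w5.png",im)
for th in ["cork_mat","dish"]:
    for r in finder.find_in("wrist",th)[:3]: print(th,np.round(r["position"],4),round(r["score"],2),np.round(proj(c,r["position"])))
E
```

```text
t 16.65 p [0.5432 0.2295 0.2626] yaw of toolx 86.6 z [-0.     0.001 -1.   ] w 0.732 gf 28.7 F [-0.5  0.4 -0.8] j7 -0.75
cork_mat [0.5499 0.2516 0.0112] 0.67 [326. 180.]
cork_mat [0.3925 0.1981 0.0116] 0.67 [135. 255.]
dish [0.5447 0.2317 0.1074] 0.71 [322. 272.]
```

View pics/w5.png

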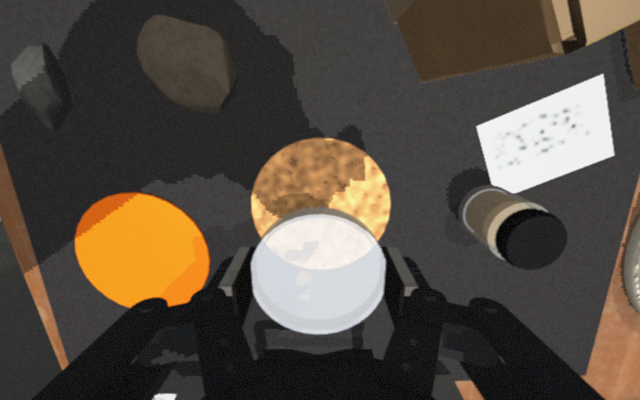

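```bash
python3 - <<'E'
from h import *
c=cam("wrist"); st()
for y in(.222,.226,.229,.233):
    a=np.linspace(0,6.28,60); q=np.array([proj(c,[.544+.055*np.cos(t),y+.055*np.sin(t),.0075]) for t in a]); print(y,q.min(0).round(),q.max(0).round())
E
```

```text
t 16.8 p [0.544  0.2265 0.2625] yaw of toolx 86.4 z [-0.    -0.001 -1.   ] w 0.731 gf 38.7 F [-0.8 -0.5 -1. ] j7 -0.75
0.222 [249. 140.] [389. 273.]
0.226 [248. 135.] [389. 269.]
0.229 [247. 131.] [389. 265.]
0.233 [247. 125.] [389. 261.]
```

Call:
arm_command(
  plan=[
    {"dp":[0,0,25],"spin":0},
    {"dp":[0,0,25],"spin":0},
    {"dp":[0,0,18],"spin":0},
    {"dp":[0,0,10],"spin":0},
    {"dp":[0,0,0],"spin":0},
  ],
)

```text
clock: 17.3
position: [0.5435, 0.2269, 0.1836]
ee_rot: [0.729, 0.685, -0.001, -0.0]
ft_force: [1.0, -0.5, -0.3]
grip_width: 0.726
grasp_force: 38.7
```

Call:
arm_command(
  plan=[
    {"dp":[0,0,3],"spin":0},
    {"dp":[0,0,0],"spin":0},
    {"dp":[0,0,0],"spin":0},
  ],
)

```text
clock: 17.6
position: [0.5439, 0.2283, 0.1825]
ee_rot: [0.728, 0.685, 0.001, 0.0]
ft_force: [-0.5, 0.1, -0.2]
grip_width: 0.728
grasp_force: 38.7
```

Call:
arm_command(
  plan=[
    {"dp":[0,0,2],"spin":0},
    {"dp":[0,0,0],"spin":0},
    {"dp":[0,0,0],"spin":0},
  ],
)

```text
clock: 17.9
position: [0.5436, 0.2283, 0.1798]
ee_rot: [0.728, 0.685, 0.0, 0.0]
ft_force: [-0.1, 0.9, 0.1]
grip_width: 0.731
grasp_force: 38.8
```

Call:
arm_command(
  plan=[
    {"dp":[0,0,0],"spin":0},
    {"dp":[0,0,0],"spin":0},
    {"dp":[0,0,0],"spin":0},
    {"dp":[0,0,0],"spin":0},
    {"dp":[0,0,-20],"spin":0},
  ],
  grip=-1,
)

```text
clock: 18.4
position: [0.5427, 0.2276, 0.1976]
ee_rot: [0.728, 0.685, -0.002, -0.001]
ft_force: [0.1, -0.1, -0.1]
grip_width: 0.998
grasp_force: 0.0
```

Call:
arm_command(
  plan=[
    {"dp":[0,0,-30],"spin":0},
    {"dp":[0,0,-40],"spin":0},
    {"dp":[0,0,-40],"spin":0},
    {"dp":[0,-40,-30],"spin":0},
    {"dp":[0,-40,0],"spin":0},
  ],
)

```text
clock: 18.9
position: [0.4639, 0.2341, 0.3436]
ee_rot: [0.729, 0.685, 0.003, 0.001]
ft_force: [-0.2, 1.5, 0.8]
grip_width: 1.0
grasp_force: 0.0
```

Call:
arm_command(
  plan=[
    {"dp":[0,-30,0],"spin":0},
    {"dp":[0,0,0],"spin":0},
    {"dp":[0,0,0],"spin":0},
    {"dp":[0,0,0],"spin":0},
  ],
)

```text
clock: 19.3
position: [0.4345, 0.2346, 0.3398]
ee_rot: [0.729, 0.685, 0.0, 0.0]
ft_force: [0.5, 0.6, -0.2]
grip_width: 1.002
grasp_force: 0.0
```

```bash
python3 - <<'E'
from h import *
o=st(); c=cam("wrist"); im=viewer.camera("wrist"); cv2.imwrite("pics/w6.png",im)
np.savez("c6.npz",K=c[0],R=c[1],t=c[2])
for th in ["cork_mat","dish","rock_small","rock_large"]:
    for r in finder.find_in("wrist",th)[:3]: print(th,np.round(r["position"],4),round(r["score"],2),np.round(proj(c,r["position"])))
E
```

```text
t 19.3 p [0.4345 0.2346 0.3398] yaw of toolx 86.5 z [ 0.  0. -1.] w 1.002 gf 0.0 F [ 0.5  0.6 -0.2] j7 -0.74
cork_mat [0.3931 0.1964 0.0101] 0.91 [281. 219.]
dish [0.5415 0.231  0.0235] 0.91 [428. 183.]
dish [0.4417 0.3219 0.0143] 0.54 [320.  90.]
rock_small [0.3537 0.3255 0.0182] 0.66 [223.  92.]
rock_large [0.439  0.3233 0.0157] 0.89 [317.  89.]
```

View pics/w6.png

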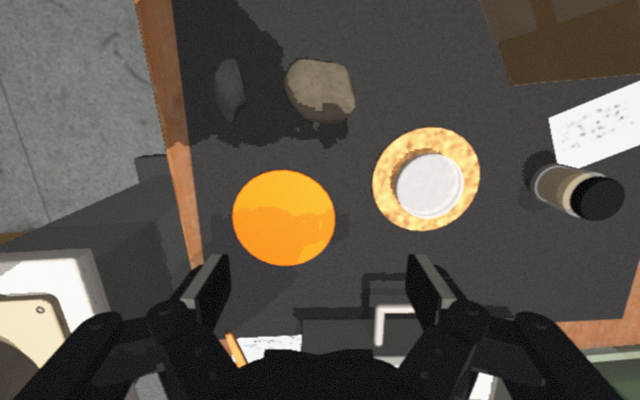

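Call:
arm_command(
  plan=[
    {"dp":[30,-15,20],"spin":0},
    {"dp":[25,-15,20],"spin":0},
    {"dp":[15,-5,20],"spin":0},
    {"dp":[0,0,0],"spin":0},
    {"dp":[0,0,0],"spin":0},
  ],
)

```text
clock: 20.05
position: [0.4034, 0.3067, 0.2796]
ee_rot: [0.728, 0.685, -0.0, -0.0]
ft_force: [0.2, -0.5, 1.5]
grip_width: 1.003
grasp_force: 0.0
```

Call:
arm_command(
  plan=[
    {"dp":[0,0,0],"spin":0},
    {"dp":[0,0,0],"spin":0},
  ],
)

```text
clock: 20.25
position: [0.404, 0.3062, 0.2805]
ee_rot: [0.729, 0.685, 0.001, 0.0]
ft_force: [-0.2, -0.2, -0.5]
grip_width: 0.999
grasp_force: 0.0
```

```bash
python3 - <<'E'
from h import *
o=st(); c=cam("wrist"); im=viewer.camera("wrist")
np.savez("c7.npz",K=c[0],R=c[1],t=c[2]); cv2.imwrite("pics/w7raw.png",im)
for th in ["rock_small","rock_large"]:
    for r in finder.find_in("wrist",th)[:3]: print(th,np.round(r["position"],4),round(r["score"],2),np.round(proj(c,r["position"])))
g=(255*(im/255.)**.5).astype(np.uint8)
cv2.imwrite("pics/w7.png",cv2.resize(g[0:280,150:500],None,fx=2.1,fy=2.1,interpolation=3))
E
```

```text
t 20.25 p [0.404  0.3062 0.2805] yaw of toolx 86.4 z [ 0.001  0.    -1.   ] w 0.999 gf 0.0 F [-0.2 -0.2 -0.5] j7 -0.97
rock_small [0.3577 0.3256 0.0174] 0.9 [258. 183.]
rock_large [0.4399 0.3253 0.0167] 0.97 [362. 177.]
```

View pics/w7.png

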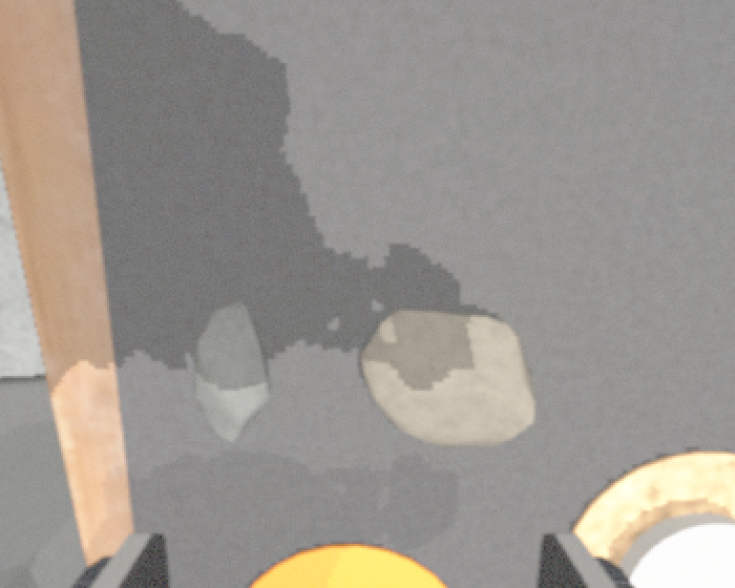

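```bash
python3 - <<'E'
from h import *
d=np.load("c7.npz"); c=(d["K"],d["R"],d["t"])
px=lambda p,z:unproj(c,(150+p[0]/2.1,p[1]/2.1),z)
L=[(362,358),(385,312),(400,308),(490,315),(515,330),(533,400),(530,425),(510,440),(430,442),(385,405)]
P=np.array([px(p,.012)[:2] for p in L]); 
for a in range(0,180,10):
    n=np.array([np.cos(np.radians(a)),np.sin(np.radians(a))]); e=P@n; print(a,"ext %.1f mid %.4f"%(1000*np.ptp(e),(e.max()+e.min())/2),end=" | ")
r=cv2.minAreaRect((P*1000).astype(np.float32)); print("\nrect",r, "mid",(P.max(0)+P.min(0))/2)
S=[(240,303),(208,320),(190,365),(205,405),(232,440),(268,395),(252,325)]
Q=np.array([px(p,.012)[:2] for p in S]); print("small",cv2.minAreaRect((Q*1000).astype(np.float32)),Q.mean(0))
go([.357,.325,.2],None)
E
```

```text
0 ext 65.2 mid 0.4418 | 10 ext 60.6 mid 0.4908 | 20 ext 56.8 mid 0.5262 | 30 ext 56.4 mid 0.5455 | 40 ext 55.1 mid 0.5477 | 50 ext 53.8 mid 0.5326 | 60 ext 54.1 mid 0.5003 | 70 ext 53.9 mid 0.4535 | 80 ext 52.2 mid 0.3929 | 90 ext 54.7 mid 0.3221 | 100 ext 61.0 mid 0.2399 | 110 ext 66.4 mid 0.1509 | 120 ext 69.9 mid 0.0574 | 130 ext 71.8 mid -0.0382 | 140 ext 72.6 mid -0.1332 | 150 ext 71.3 mid -0.2241 | 160 ext 71.0 mid -0.3066 | 170 ext 68.7 mid -0.3797 | 
rect ((441.7912902832031, 321.4976501464844), (52.39322280883789, 66.82379150390625), 84.73391723632812) mid [0.4417516  0.32207819]
small ((358.87957763671875, 327.9478454589844), (27.61269760131836, 49.972938537597656), 12.511138916015625) [0.35798152 0.33164581]
dp now [ 15.6 -47.7  80.1] spin 0 dp after spin [ 15.6 -47.6  80.2]
```

Call:
arm_command(
  plan=[
    {"dp":[0,0,0],"spin":-0.1},
    {"dp":[11,-23,10],"spin":0},
    {"dp":[11,-23,10],"spin":0},
    {"dp":[0,0,25],"spin":0},
    {"dp":[0,0,0],"spin":0},
  ],
  grip=-0.3,
)

```text
clock: 20.9
position: [0.3555, 0.3263, 0.2328]
ee_rot: [0.693, 0.721, -0.002, -0.0]
ft_force: [1.2, 0.1, -0.5]
grip_width: 0.649
grasp_force: 0.0
```

Call:
arm_command(
  plan=[
    {"dp":[0,0,0],"spin":0},
    {"dp":[0,0,0],"spin":0},
  ],
)

```text
clock: 21.1
position: [0.3571, 0.3272, 0.2357]
ee_rot: [0.694, 0.72, 0.001, 0.0]
ft_force: [-0.1, 0.1, 0.8]
grip_width: 0.648
grasp_force: 0.0
```

```bash
python3 - <<'E'
from h import *
o=st(); c=cam("wrist"); im=viewer.camera("wrist")
for th in ["rock_small","rock_large"]:
    for r in finder.find_in("wrist",th)[:3]: print(th,np.round(r["position"],4),round(r["score"],2),np.round(proj(c,r["position"])))
g=(255*(im/255.)**.5).astype(np.uint8)
cv2.imwrite("pics/w8.png",g[100:,100:540])
go([.3575,.327,.179],None)
E
```

```text
t 21.1 p [0.3571 0.3272 0.2357] yaw of toolx 92.2 z [ 0.001  0.001 -1.   ] w 0.648 gf 0.0 F [-0.1  0.1  0.8] j7 -1.01
rock_small [0.3559 0.3329 0.0178] 0.78 [317. 217.]
rock_large [0.4386 0.3267 0.0159] 0.71 [439. 229.]
dp now [-0.2  0.5 56.5] spin 0 dp after spin [-0.2  0.6 56.5]
```

View pics/w8.png

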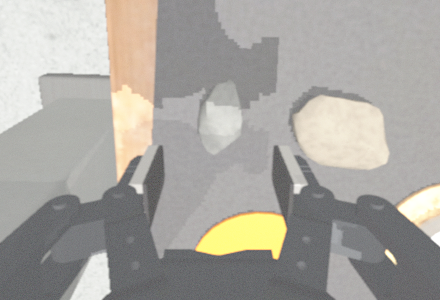

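Call:
arm_command(
  plan=[
    {"dp":[0,0,0],"spin":0.13},
    {"dp":[4,0,20],"spin":0},
    {"dp":[0,0,22],"spin":0},
    {"dp":[0,0,14.5],"spin":0},
    {"dp":[0,0,0],"spin":0},
  ],
)

```text
clock: 21.75
position: [0.3564, 0.3305, 0.1768]
ee_rot: [0.739, 0.674, -0.001, -0.0]
ft_force: [0.4, -0.4, 0.8]
grip_width: 0.652
grasp_force: 0.0
```

Call:
arm_command(
  plan=[
    {"dp":[0,0,0],"spin":0},
    {"dp":[0,0,0],"spin":0},
    {"dp":[0,0,0],"spin":0},
    {"dp":[0,0,0],"spin":0},
    {"dp":[0,0,0],"spin":0},
  ],
  grip=1,
  newtons=60,
)

```text
clock: 22.25
position: [0.3571, 0.3315, 0.1796]
ee_rot: [0.739, 0.674, 0.001, 0.0]
ft_force: [-1.6, -2.6, 6.5]
grip_width: 0.314
grasp_force: 58.6
```

Call:
arm_command(
  plan=[
    {"dp":[0,0,-15],"spin":0},
    {"dp":[0,0,-25],"spin":0},
    {"dp":[0,0,-35],"spin":0},
    {"dp":[0,0,-35],"spin":0},
    {"dp":[0,0,0],"spin":0},
  ],
)

```text
clock: 22.75
position: [0.3573, 0.3326, 0.2938]
ee_rot: [0.738, 0.674, 0.004, 0.001]
ft_force: [1.1, 1.1, -0.1]
grip_width: 0.314
grasp_force: 59.3
```

Call:
arm_command(
  plan=[
    {"dp":[-33.5,15,0],"spin":0},
    {"dp":[-33.5,15,0],"spin":0},
    {"dp":[-33.5,15,0],"spin":0},
    {"dp":[-33.5,15,0],"spin":0},
    {"dp":[-33.5,15,0],"spin":0},
  ],
)

```text
clock: 23.25
position: [0.4162, 0.1561, 0.2888]
ee_rot: [0.738, 0.674, 0.0, 0.0]
ft_force: [0.3, 0.0, -1.0]
grip_width: 0.321
grasp_force: 59.3
```

Call:
arm_command(
  plan=[
    {"dp":[-33.5,15,0],"spin":0},
    {"dp":[-33.5,15,0],"spin":0},
    {"dp":[-33.5,15,0],"spin":0},
    {"dp":[-33.5,15,0],"spin":0},
    {"dp":[-33.5,15,0],"spin":0},
  ],
)

```text
clock: 23.75
position: [0.4758, -0.0175, 0.2889]
ee_rot: [0.738, 0.674, 0.0, 0.0]
ft_force: [0.8, 0.2, 0.0]
grip_width: 0.316
grasp_force: 59.3
```

Call:
arm_command(
  plan=[
    {"dp":[0,0,0],"spin":-0.04},
    {"dp":[0,0,0],"spin":0},
    {"dp":[0,0,0],"spin":0},
  ],
)

```text
clock: 24.05
position: [0.4754, -0.0154, 0.2885]
ee_rot: [0.725, 0.689, 0.0, -0.0]
ft_force: [-0.5, 0.3, -0.9]
grip_width: 0.317
grasp_force: 59.3
```

```bash
python3 - <<'E'
from h import *
o=st(); c=cam("wrist"); im=viewer.camera("wrist"); 
go([.475,-.015,.191],None)
cv2.imwrite("pics/w9.png",im)
for y in (-.015+.06,-.015-.06):
  for x in (.526-.1175,.526+.1175): print(x,y,np.round(proj(c,[x,y,.012])))
E
```

```text
t 24.05 p [ 0.4754 -0.0154  0.2885] yaw of toolx 87.1 z [ 0.  0. -1.] w 0.317 gf 59.3 F [-0.5  0.3 -0.9] j7 -0.18
dp now [ 0.2 -0.5 97.5] spin 0 dp after spin [ 0.2 -0.4 97.5]
0.40850000000000003 0.045 [230. 129.]
0.6435 0.045 [530. 114.]
0.40850000000000003 -0.075 [248. 264.]
0.6435 -0.075 [508. 252.]
```

View pics/w9.png

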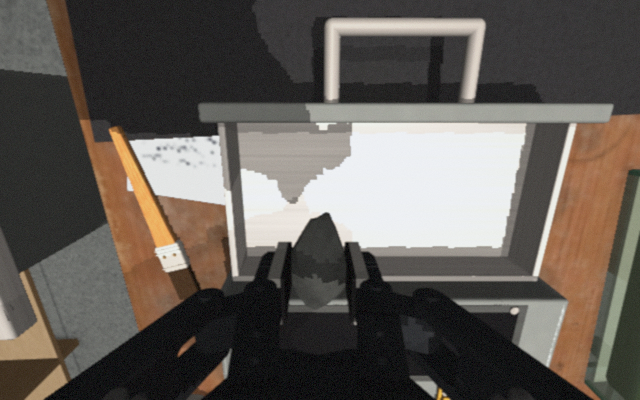

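Call:
arm_command(
  plan=[
    {"dp":[5,0,25],"spin":0},
    {"dp":[0,0,25],"spin":0},
    {"dp":[0,0,25],"spin":0},
    {"dp":[0,0,17],"spin":0},
    {"dp":[0,0,6],"spin":0},
  ],
)

```text
clock: 24.6
position: [0.4751, -0.0103, 0.1888]
ee_rot: [0.725, 0.689, -0.001, -0.001]
ft_force: [0.5, 0.0, -1.3]
grip_width: 0.323
grasp_force: 59.3
```

Call:
arm_command(
  plan=[
    {"dp":[0,0,1],"spin":0},
    {"dp":[0,0,0],"spin":0},
    {"dp":[0,0,0],"spin":0},
  ],
)

```text
clock: 24.9
position: [0.4764, -0.011, 0.1902]
ee_rot: [0.725, 0.689, 0.001, 0.001]
ft_force: [0.7, 0.3, -0.7]
grip_width: 0.321
grasp_force: 59.3
```

Call:
arm_command(
  plan=[
    {"dp":[0,0,0],"spin":0},
    {"dp":[0,0,0],"spin":0},
    {"dp":[0,0,0],"spin":0},
    {"dp":[0,0,-15],"spin":0},
    {"dp":[0,0,-30],"spin":0},
  ],
  grip=0,
)

```text
clock: 25.4
position: [0.475, -0.0112, 0.2332]
ee_rot: [0.725, 0.689, -0.001, -0.002]
ft_force: [0.8, -1.0, 1.0]
grip_width: 0.503
grasp_force: 0.0
```

Call:
arm_command(
  plan=[
    {"dp":[0,0,-35],"spin":0},
    {"dp":[0,0,-35],"spin":0},
    {"dp":[25,-5,0],"spin":0},
    {"dp":[35,-10,0],"spin":0},
    {"dp":[35,-10,0],"spin":0},
  ],
  grip=-1,
)

```text
clock: 25.9
position: [0.4555, 0.0858, 0.3047]
ee_rot: [0.725, 0.688, 0.0, 0.0]
ft_force: [0.9, 0.3, 0.4]
grip_width: 0.999
grasp_force: 0.0
```

Call:
arm_command(
  plan=[
    {"dp":[40,-10,0],"spin":0},
    {"dp":[40,-10,0],"spin":0},
    {"dp":[40,-5,0],"spin":0},
    {"dp":[40,-5,0],"spin":0},
    {"dp":[0,0,0],"spin":0},
  ],
)

```text
clock: 26.4
position: [0.4323, 0.2516, 0.3048]
ee_rot: [0.722, 0.691, 0.001, -0.001]
ft_force: [0.1, -0.3, -0.1]
grip_width: 0.999
grasp_force: 0.0
```

Call:
arm_command(
  plan=[
    {"dp":[0,0,0],"spin":0},
    {"dp":[0,0,0],"spin":0},
  ],
)

```text
clock: 26.6
position: [0.4343, 0.2453, 0.304]
ee_rot: [0.725, 0.688, -0.0, 0.0]
ft_force: [0.6, 0.4, -0.3]
grip_width: 1.0
grasp_force: 0.0
```

```bash
python3 - <<'E'
from h import *
o=st(); c=cam("wrist"); im=viewer.camera("wrist"); cv2.imwrite("pics/w10raw.png",im)
for th in ["rock_large","dish"]:
    for r in finder.find_in("wrist",th)[:3]: print(th,np.round(r["position"],4),round(r["score"],2),np.round(proj(c,r["position"])))
t=viewer.camera("top"); cv2.imwrite("pics/t2.png",t)
for th in ["rock_small","rock_large","dish"]:
    for r in finder.find_in("top",th)[:3]: print("top",th,np.round(r["position"],4),round(r["score"],2))
np.savez("c10.npz",K=c[0],R=c[1],t=c[2])
g=(255*(im/255.)**.5).astype(np.uint8)
a=cv2.resize(t[130:270,180:440],(640,345),interpolation=3)
cv2.imwrite("pics/m10.png",np.vstack([g[0:250],a]))
E
```

```text
t 26.6 p [0.4343 0.2453 0.304 ] yaw of toolx 87.0 z [-0.    -0.001 -1.   ] w 1.0 gf 0.0 F [ 0.6  0.4 -0.3] j7 -0.79
rock_large [0.4402 0.3237 0.0173] 0.81 [321. 100.]
dish [0.5426 0.2324 0.0247] 0.63 [444. 205.]
top rock_small [ 0.4786 -0.0153  0.0272] 0.63
top rock_small [0.5471 0.2206 0.007 ] 0.42
top dish [0.5471 0.2241 0.0255] 0.97
```

View pics/m10.png

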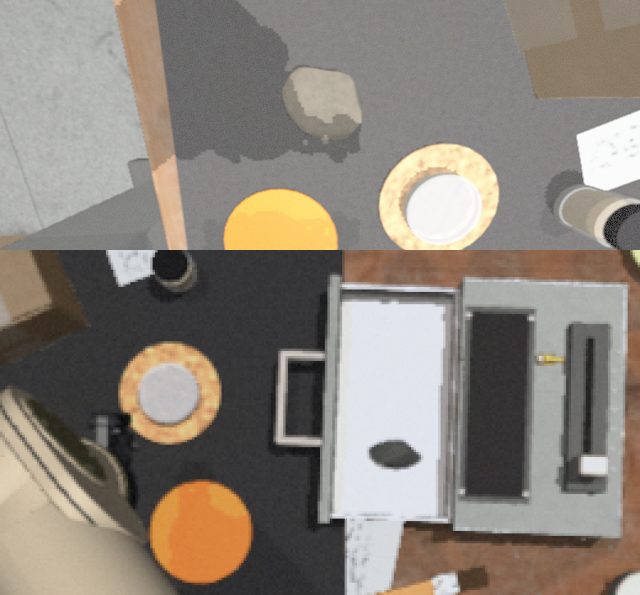

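Call:
arm_command(
  plan=[
    {"dp":[38,1,10],"spin":0},
    {"dp":[39,1.5,10],"spin":0},
    {"dp":[0,0,0],"spin":-0.148},
    {"dp":[0,0,0],"spin":-0.148},
    {"dp":[0,0,0],"spin":-0.148},
  ],
)

```text
clock: 27.45
position: [0.4403, 0.3233, 0.284]
ee_rot: [0.553, 0.833, -0.0, -0.0]
ft_force: [0.6, 0.0, 0.1]
grip_width: 1.0
grasp_force: 0.0
```

Call:
arm_command(
  plan=[
    {"dp":[0,0,0],"spin":-0.148},
    {"dp":[0,0,0],"spin":-0.148},
    {"dp":[0,0,0],"spin":-0.148},
    {"dp":[0,0,0],"spin":-0.148},
    {"dp":[0,0,0],"spin":-0.148},
  ],
)

```text
clock: 27.95
position: [0.4405, 0.3229, 0.2842]
ee_rot: [0.214, 0.977, -0.0, 0.0]
ft_force: [-0.6, 0.5, -0.3]
grip_width: 0.999
grasp_force: 0.0
```

Call:
arm_command(
  plan=[
    {"dp":[0,0,0],"spin":-0.148},
    {"dp":[0,0,0],"spin":-0.148},
    {"dp":[0,0,30],"spin":0},
    {"dp":[0,0,0],"spin":0},
    {"dp":[0,0,0],"spin":0},
  ],
)

```text
clock: 28.45
position: [0.4404, 0.3229, 0.2543]
ee_rot: [0.071, 0.997, -0.0, -0.001]
ft_force: [-0.4, 0.0, 0.4]
grip_width: 1.0
grasp_force: 0.0
```

```bash
python3 - <<'E'
from h import *
o=st(); c=cam("wrist"); im=viewer.camera("wrist")
for th in ["rock_large"]:
    for r in finder.find_in("wrist",th)[:3]: print(th,np.round(r["position"],4),round(r["score"],2),np.round(proj(c,r["position"])))
go([.4405,.3221,.181],172)
g=(255*(im/255.)**.5).astype(np.uint8); cv2.imwrite("pics/w11.png",g)
np.savez("c11.npz",K=c[0],R=c[1],t=c[2])
E
```

```text
t 28.45 p [0.4404 0.3229 0.2543] yaw of toolx 171.8 z [-0.001 -0.    -1.   ] w 1.0 gf 0.0 F [-0.4  0.   0.4] j7 0.37
rock_large [0.5344 0.2447 0.0228] 0.75 [239. 338.]
rock_large [0.438  0.3281 0.0165] 0.58 [325. 211.]
dp now [-0.  -1.3 74.2] spin -0.003 dp after spin [-0.1 -1.3 74.2]
```

View pics/w11.png

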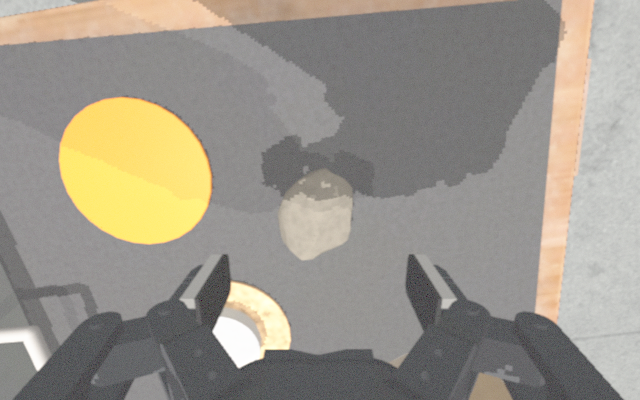

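```bash
python3 - <<'E'
from h import *
d=np.load("c11.npz"); c=(d["K"],d["R"],d["t"]); P=unproj(c,(316,213),.013); print(P); go([P[0],P[1],.176])
E
```

```text
[0.43978727 0.32123979 0.013     ]
dp now [ 0.5 -2.3 79.2] spin 0 dp after spin [ 0.5 -2.2 79.2]
```

Call:
arm_command(
  plan=[
    {"dp":[0,-1.5,25],"spin":0},
    {"dp":[0,0,25],"spin":0},
    {"dp":[0,0,20],"spin":0},
    {"dp":[0,0,8],"spin":0},
    {"dp":[0,0,0],"spin":0},
  ],
)

```text
clock: 29.05
position: [0.4402, 0.3217, 0.1762]
ee_rot: [0.071, 0.997, -0.0, -0.0]
ft_force: [-0.6, 0.2, -0.8]
grip_width: 1.001
grasp_force: 0.0
```

Call:
arm_command(
  plan=[
    {"dp":[0,0,0],"spin":0},
    {"dp":[0,0,0],"spin":0},
    {"dp":[0,0,0],"spin":0},
    {"dp":[0,0,0],"spin":0},
    {"dp":[0,0,0],"spin":0},
  ],
  grip=1,
  newtons=70,
)

```text
clock: 29.55
position: [0.4405, 0.3221, 0.1782]
ee_rot: [0.071, 0.997, -0.0, 0.001]
ft_force: [-4.6, -3.8, 17.2]
grip_width: 0.582
grasp_force: 66.6
```

Call:
arm_command(
  plan=[
    {"dp":[0,0,-15],"spin":0},
    {"dp":[0,0,-30],"spin":0},
    {"dp":[0,0,-35],"spin":0},
    {"dp":[0,0,-30],"spin":0},
    {"dp":[0,0,0],"spin":0},
  ],
)

```text
clock: 30.05
position: [0.4408, 0.3229, 0.2907]
ee_rot: [0.071, 0.997, 0.002, 0.003]
ft_force: [1.1, 1.1, -0.6]
grip_width: 0.002
grasp_force: 0.0
```

```bash
python3 - <<'E'
from h import *
o=st()
go([.580,-.011,.285],87)
E
```

```text
t 30.05 p [0.4408 0.3229 0.2907] yaw of toolx 171.9 z [ 0.006  0.003 -1.   ] w 0.002 gf 0.0 F [ 1.1  1.1 -0.6] j7 0.4
dp now [-184.9 -310.9    5.5] spin 1.481 dp after spin [-326.1  156.4    5.7]
```

Call:
arm_command(
  plan=[
    {"dp":[0,0,0],"spin":0},
    {"dp":[0,0,0],"spin":0},
    {"dp":[0,0,0],"spin":0},
    {"dp":[0,0,0],"spin":0},
    {"dp":[0,0,0],"spin":0},
  ],
  grip=-1,
)

```text
clock: 30.55
position: [0.4401, 0.3216, 0.2857]
ee_rot: [0.071, 0.997, -0.0, -0.0]
ft_force: [0.2, -0.3, -0.6]
grip_width: 0.845
grasp_force: 0.0
```

```bash
cat > seg.py <<'E'
from h import *
def seg(im,c,uv,r=75):
    u,v=map(int,uv); x0,y0=max(u-r,0),max(v-r,0)
    m=np.full(im.shape[:2],cv2.GC_BGD,np.uint8); cv2.circle(m,(u,v),r,cv2.GC_PR_BGD,-1); cv2.circle(m,(u,v),int(r*.6),cv2.GC_PR_FGD,-1); cv2.circle(m,(u,v),r//6,cv2.GC_FGD,-1)
    # chroma image: brown rock vs neutral mat, shadow-insensitive
    f=im.astype(np.float32)+4; s=f.sum(2,keepdims=True); ch=np.clip((f/s-.333)*1200+128,0,255).astype(np.uint8)
    ch=cv2.bilateralFilter(ch,9,40,5)
    cv2.grabCut(ch,m,None,np.zeros((1,65)),np.zeros((1,65)),6,cv2.GC_INIT_WITH_MASK)
    b=((m==1)|(m==3)).astype(np.uint8); b=cv2.morphologyEx(b,cv2.MORPH_OPEN,np.ones((5,5)))
    cs=cv2.findContours(b,0,2)[0]; k=max(cs,key=cv2.contourArea); k=cv2.convexHull(k)[:,0,:]
    P=np.array([unproj(c,p,.012)[:2] for p in k]); 
    print("px box",k.min(0),k.max(0),"area mm2",round(cv2.contourArea((P*1000).astype(np.float32))))
    for a in range(0,180,10):
        n=np.array([np.cos(np.radians(a)),np.sin(np.radians(a))]); e=P@n; print(a,"%.0f"%(1000*np.ptp(e)),end=" ")
    M=cv2.moments((P*1000).astype(np.float32)); print("\nmid",(P.max(0)+P.min(0))/2,"centroid",M["m10"]/M["m00"],M["m01"]/M["m00"],cv2.minAreaRect((P*1000).astype(np.float32)))
    return b
E
python3 - <<'E'
from seg import *
print("test on w7:"); d=np.load("c7.npz"); seg(cv2.imread("pics/w7raw.png"),(d["K"],d["R"],d["t"]),(362,180))
o=st(); c=cam("wrist"); im=viewer.camera("wrist"); cv2.imwrite("pics/w12.png",im); np.savez("c12.npz",K=c[0],R=c[1],t=c[2])
best=None
for r in finder.find_in("wrist","rock_large")[:3]:
    q=proj(c,r["position"]); print(np.round(r["position"],4),round(r["score"],2),np.round(q))
    if best is None and r["position"][1]>.28: best=q
if best is not None: seg(im,c,best)
E
```

```text
test on w7:
px box [322 147] [404 212] area mm2 2904
0 66 10 63 20 60 30 59 40 57 50 56 60 55 70 54 80 53 90 56 100 61 110 65 120 68 130 70 140 72 150 72 160 72 170 70 
mid [0.44163078 0.32117397] centroid 442.29041589713125 321.04613308189295 ((441.9866943359375, 321.04248046875), (53.879940032958984, 67.48486328125), 86.3662338256836)
t 30.55 p [0.4401 0.3216 0.2857] yaw of toolx 171.9 z [-0.001 -0.    -1.   ] w 0.845 gf 0.0 F [ 0.2 -0.3 -0.6] j7 0.4
[0.4356 0.3276 0.0165] 0.72 [325. 195.]
px box [290 156] [354 239] area mm2 3037
0 72 10 69 20 64 30 61 40 60 50 59 60 58 70 56 80 55 90 55 100 59 110 63 120 66 130 68 140 70 150 72 160 73 170 73 
mid [0.43988885 0.32459577] centroid 439.68929994334417 325.2611700950406 ((440.00677490234375, 324.5318908691406), (54.06169509887695, 72.89793395996094), 83.95762634277344)
```

Call:
arm_command(
  plan=[
    {"dp":[0,0,0],"spin":-0.09},
    {"dp":[0,3,30],"spin":0},
    {"dp":[0,0,35],"spin":0},
    {"dp":[0,0,30],"spin":0},
    {"dp":[0,0,15],"spin":0},
  ],
)

```text
clock: 31.15
position: [0.4397, 0.324, 0.1737]
ee_rot: [0.026, 1.0, -0.001, -0.001]
ft_force: [-0.0, -1.0, 0.1]
grip_width: 0.999
grasp_force: 0.0
```

Call:
arm_command(
  plan=[
    {"dp":[0,0,3],"spin":0},
    {"dp":[0,0,0],"spin":0},
    {"dp":[0,0,0],"spin":0},
  ],
)

```text
clock: 31.45
position: [0.4408, 0.3251, 0.1746]
ee_rot: [0.026, 1.0, 0.001, 0.001]
ft_force: [0.3, -0.8, -0.1]
grip_width: 0.999
grasp_force: 0.0
```

Call:
arm_command(
  plan=[
    {"dp":[0,0,0],"spin":0},
    {"dp":[0,0,0],"spin":0},
    {"dp":[0,0,0],"spin":0},
    {"dp":[0,0,0],"spin":0},
  ],
  grip=1,
  newtons=50,
)

```text
clock: 31.85
position: [0.4406, 0.325, 0.1746]
ee_rot: [0.026, 1.0, 0.0, 0.001]
ft_force: [-2.3, -2.7, 12.6]
grip_width: 0.606
grasp_force: 47.8
```

Call:
arm_command(
  plan=[
    {"dp":[0,0,-4],"spin":0},
    {"dp":[0,0,-6],"spin":0},
    {"dp":[0,0,0],"spin":0},
  ],
)

```text
clock: 32.15
position: [0.4405, 0.3247, 0.1839]
ee_rot: [0.026, 1.0, 0.0, 0.0]
ft_force: [0.4, 0.4, -2.3]
grip_width: 0.602
grasp_force: 47.5
```

Call:
arm_command(
  plan=[
    {"dp":[0,0,-20],"spin":0},
    {"dp":[0,0,-30],"spin":0},
    {"dp":[0,0,-30],"spin":0},
    {"dp":[0,0,-20],"spin":0},
    {"dp":[0,0,0],"spin":0},
  ],
)

```text
clock: 32.65
position: [0.4408, 0.3253, 0.2856]
ee_rot: [0.026, 1.0, 0.001, 0.002]
ft_force: [0.3, 0.4, -2.0]
grip_width: 0.6
grasp_force: 48.0
```

Call:
arm_command(
  plan=[
    {"dp":[-10,-20,0],"spin":0},
    {"dp":[-16,-33,0],"spin":0},
    {"dp":[-16,-33,0],"spin":0},
    {"dp":[-16,-33,0],"spin":0},
    {"dp":[-16,-33,0],"spin":0},
  ],
)

```text
clock: 33.15
position: [0.5065, 0.1672, 0.282]
ee_rot: [0.026, 1.0, -0.0, -0.001]
ft_force: [0.4, 0.8, -2.3]
grip_width: 0.605
grasp_force: 48.0
```

Call:
arm_command(
  plan=[
    {"dp":[-16,-33,0],"spin":0},
    {"dp":[-16,-33,0],"spin":0},
    {"dp":[-16,-33,0],"spin":0},
    {"dp":[-16,-33,0],"spin":0},
    {"dp":[-16,-33,0],"spin":0.1},
  ],
)

```text
clock: 33.65
position: [0.5778, -0.0017, 0.2817]
ee_rot: [0.076, 0.997, -0.0, -0.001]
ft_force: [0.8, 1.1, -1.5]
grip_width: 0.601
grasp_force: 48.0
```

Call:
arm_command(
  plan=[
    {"dp":[0,0,0],"spin":0.147},
    {"dp":[0,0,0],"spin":0.147},
    {"dp":[0,0,0],"spin":0.147},
    {"dp":[0,0,0],"spin":0.147},
    {"dp":[0,0,0],"spin":0.147},
  ],
)

```text
clock: 34.15
position: [0.5773, -0.0002, 0.2817]
ee_rot: [0.432, 0.902, -0.0, -0.001]
ft_force: [-0.1, 0.9, -3.3]
grip_width: 0.607
grasp_force: 48.0
```

Call:
arm_command(
  plan=[
    {"dp":[0,0,0],"spin":0.147},
    {"dp":[0,0,0],"spin":0.147},
    {"dp":[0,0,0],"spin":0.147},
    {"dp":[0,0,0],"spin":0.147},
    {"dp":[0,0,0],"spin":0.147},
  ],
)

```text
clock: 34.65
position: [0.5773, -0.0001, 0.2817]
ee_rot: [0.727, 0.687, -0.001, -0.001]
ft_force: [0.1, 1.0, -1.3]
grip_width: 0.604
grasp_force: 48.0
```

Call:
arm_command(
  plan=[
    {"dp":[0,0,0],"spin":0},
    {"dp":[0,0,0],"spin":0},
  ],
)

```text
clock: 34.85
position: [0.5775, 0.0001, 0.2823]
ee_rot: [0.723, 0.69, -0.001, -0.0]
ft_force: [-0.9, -0.2, -0.9]
grip_width: 0.601
grasp_force: 48.0
```

```bash
python3 - <<'E'
from h import *
o=st(); go([.580,-.011,.1845],87)
E
```

```text
t 34.85 p [5.775e-01 1.000e-04 2.823e-01] yaw of toolx 87.3 z [-0.001 -0.    -1.   ] w 0.601 gf 48.0 F [-0.9 -0.2 -0.9] j7 -0.33
dp now [-10.9   3.1  97.8] spin 0.006 dp after spin [-10.9   3.1  97.8]
```

Call:
arm_command(
  plan=[
    {"dp":[-11,3,20],"spin":0},
    {"dp":[0,0,28],"spin":0},
    {"dp":[0,0,28],"spin":0},
    {"dp":[0,0,16],"spin":0},
    {"dp":[0,0,6],"spin":0},
  ],
)

```text
clock: 35.35
position: [0.5795, -0.0111, 0.1833]
ee_rot: [0.724, 0.69, -0.001, -0.001]
ft_force: [-3.6, -0.5, 10.1]
grip_width: 0.602
grasp_force: 52.3
```

Call:
arm_command(
  plan=[
    {"dp":[0,0,0],"spin":0},
    {"dp":[0,0,0],"spin":0},
  ],
)

```text
clock: 35.55
position: [0.5807, -0.0109, 0.1863]
ee_rot: [0.725, 0.689, 0.001, 0.001]
ft_force: [-0.2, 0.0, -1.2]
grip_width: 0.598
grasp_force: 48.1
```

Call:
arm_command(
  plan=[
    {"dp":[0,0,0],"spin":0},
    {"dp":[0,0,0],"spin":0},
    {"dp":[0,0,0],"spin":0},
    {"dp":[0,0,-15],"spin":0},
    {"dp":[0,0,-30],"spin":0},
  ],
  grip=-0.6,
)

```text
clock: 36.05
position: [0.5794, -0.0111, 0.2299]
ee_rot: [0.725, 0.689, -0.001, -0.001]
ft_force: [0.5, -0.9, -1.2]
grip_width: 0.801
grasp_force: 0.0
```

Call:
arm_command(
  plan=[
    {"dp":[0,0,-35],"spin":0},
    {"dp":[0,0,-35],"spin":0},
    {"dp":[-20,-25,-20],"spin":0},
    {"dp":[-20,-25,0],"spin":0},
    {"dp":[0,0,0],"spin":0},
  ],
)

```text
clock: 36.55
position: [0.5263, -0.0509, 0.3219]
ee_rot: [0.726, 0.688, -0.001, 0.001]
ft_force: [-0.1, -0.8, -0.1]
grip_width: 0.8
grasp_force: 0.0
```

Call:
arm_command(
  plan=[
    {"dp":[0,0,0],"spin":0},
    {"dp":[0,0,0],"spin":0},
  ],
)

```text
clock: 36.75
position: [0.5286, -0.0478, 0.3208]
ee_rot: [0.725, 0.689, 0.0, 0.0]
ft_force: [-0.0, -0.3, -0.0]
grip_width: 0.799
grasp_force: 0.0
```

```bash
python3 - <<'E'
from seg import *
o=st(); c=cam("wrist"); im=viewer.camera("wrist"); cv2.imwrite("pics/w13.png",im)
for th in ["rock_small","rock_large","drawer_in"]:
    for r in finder.find_in("wrist",th)[:2]: print(th,np.round(r["position"],4),round(r["score"],2),np.round(proj(c,r["position"])))
t=viewer.camera("top"); cv2.imwrite("pics/t3.png",t)
for th in ["rock_small","rock_large","dish","cork_mat"]:
    for r in finder.find_in("top",th)[:2]: print("top",th,np.round(r["position"],4),round(r["score"],2))
go([.534,.1041,.29],-3)
E
```

```text
t 36.75 p [ 0.5286 -0.0478  0.3208] yaw of toolx 87.1 z [ 0.001  0.    -1.   ] w 0.799 gf 0.0 F [-0.  -0.3 -0. ] j7 -0.18
rock_small [ 0.4763 -0.0147  0.0254] 0.84 [257. 158.]
rock_large [ 0.5764 -0.0066  0.0235] 0.83 [371. 143.]
drawer_in [0.5211 0.0071 0.0123] 0.8 [307. 129.]
top rock_small [0.5438 0.224  0.0229] 0.66
top rock_large [0.5805 0.0059 0.0256] 0.59
top dish [0.5431 0.2232 0.0243] 0.8
top cork_mat [0.4009 0.189  0.0085] 0.94
top cork_mat [ 0.4796 -0.0088  0.028 ] 0.63
dp now [152.5  -2.   30.1] spin -1.569 dp after spin [  2.2 152.5  30.1]
```

Call:
arm_command(
  plan=[
    {"dp":[30,0,0],"spin":0},
    {"dp":[42,-1,0],"spin":0},
    {"dp":[42,-1,0],"spin":0},
    {"dp":[42,-1,0],"spin":0},
    {"dp":[40,-1,0],"spin":0},
  ],
  grip=1,
)

```text
clock: 37.7
position: [0.534, 0.1493, 0.3203]
ee_rot: [0.725, 0.689, 0.0, 0.0]
ft_force: [1.1, -0.7, 0.2]
grip_width: 0.001
grasp_force: 0.0
```

Call:
arm_command(
  plan=[
    {"dp":[0,0,0],"spin":0},
    {"dp":[0,0,35],"spin":0},
    {"dp":[0,0,35],"spin":0},
    {"dp":[0,0,30],"spin":0},
    {"dp":[0,0,20],"spin":0},
  ],
)

```text
clock: 38.2
position: [0.5336, 0.1468, 0.1979]
ee_rot: [0.725, 0.689, -0.001, -0.001]
ft_force: [0.4, -0.8, 0.5]
grip_width: -0.002
grasp_force: 0.0
```

Call:
arm_command(
  plan=[
    {"dp":[-15,0,0],"spin":0},
    {"dp":[-10,0,0],"spin":0},
    {"dp":[-8,0,0],"spin":0},
    {"dp":[-8,0,0],"spin":0},
    {"dp":[-8,0,0],"spin":0},
  ],
)

```text
clock: 38.7
position: [0.5321, 0.0979, 0.2012]
ee_rot: [0.725, 0.689, 0.001, 0.001]
ft_force: [0.5, 2.0, 1.0]
grip_width: -0.002
grasp_force: 1.0
```

Call:
arm_command(
  plan=[
    {"dp":[-10,0,0],"spin":0},
    {"dp":[-10,0,0],"spin":0},
    {"dp":[-10,0,0],"spin":0},
    {"dp":[-10,0,0],"spin":0},
    {"dp":[-10,0,0],"spin":0},
  ],
)

```text
clock: 39.2
position: [0.5291, 0.0477, 0.2003]
ee_rot: [0.725, 0.689, 0.0, 0.0]
ft_force: [1.5, 2.1, 0.2]
grip_width: 0.005
grasp_force: 1.0
```

Call:
arm_command(
  plan=[
    {"dp":[-10,0,0],"spin":0},
    {"dp":[-10,0,0],"spin":0},
    {"dp":[-10,0,0],"spin":0},
    {"dp":[-8,0,0],"spin":0},
    {"dp":[-6,0,0],"spin":0},
  ],
)

```text
clock: 39.7
position: [0.5268, 0.0038, 0.2001]
ee_rot: [0.725, 0.689, -0.0, 0.0]
ft_force: [0.8, 1.9, 0.7]
grip_width: -0.0
grasp_force: 0.9
```

Call:
arm_command(
  plan=[
    {"dp":[-4,0,0],"spin":0},
    {"dp":[-3,0,0],"spin":0},
    {"dp":[0,0,0],"spin":0},
  ],
)

```text
clock: 40.0
position: [0.5264, -0.0028, 0.2]
ee_rot: [0.725, 0.689, -0.0, -0.0]
ft_force: [-0.0, 0.1, -0.3]
grip_width: 0.0
grasp_force: 0.0
```

Call:
arm_command(
  plan=[
    {"dp":[-3,0,0],"spin":0},
    {"dp":[0,0,0],"spin":0},
  ],
)

```text
clock: 40.2
position: [0.5262, -0.0048, 0.2001]
ee_rot: [0.725, 0.689, 0.0, -0.0]
ft_force: [-0.2, 3.7, -0.7]
grip_width: -0.0
grasp_force: 1.8
```

Call:
arm_command(
  plan=[
    {"dp":[-3,0,0],"spin":0},
    {"dp":[0,0,0],"spin":0},
  ],
)

```text
clock: 40.4
position: [0.526, -0.0055, 0.2001]
ee_rot: [0.724, 0.69, 0.001, -0.001]
ft_force: [0.6, 11.8, -2.6]
grip_width: -0.002
grasp_force: 6.3
```

Call:
arm_command(
  plan=[
    {"dp":[-3,0,0],"spin":0},
    {"dp":[0,0,0],"spin":0},
  ],
)

```text
clock: 40.6
position: [0.5259, -0.0062, 0.2002]
ee_rot: [0.723, 0.691, 0.003, -0.002]
ft_force: [1.5, 21.4, -2.5]
grip_width: -0.001
grasp_force: 10.7
```

Call:
arm_command(
  plan=[
    {"dp":[-3,0,0],"spin":0},
    {"dp":[0,0,0],"spin":0},
  ],
)

```text
clock: 40.8
position: [0.5258, -0.0069, 0.2003]
ee_rot: [0.722, 0.692, 0.004, -0.003]
ft_force: [1.8, 29.8, -4.7]
grip_width: 0.002
grasp_force: 15.1
```

Call:
arm_command(
  plan=[
    {"dp":[15,0,0],"spin":0},
    {"dp":[15,0,-25],"spin":0},
    {"dp":[0,0,-45],"spin":0},
    {"dp":[0,0,-45],"spin":0},
    {"dp":[0,0,-45],"spin":0},
  ],
)

```text
clock: 41.3
position: [0.527, 0.0156, 0.3618]
ee_rot: [0.725, 0.689, -0.0, -0.0]
ft_force: [1.8, -0.5, -0.2]
grip_width: 0.001
grasp_force: 0.0
```

Call:
arm_command(
  plan=[
    {"dp":[-40,-8,0],"spin":0},
    {"dp":[-40,-8,0],"spin":0},
    {"dp":[-40,-8,0],"spin":0},
    {"dp":[-40,-8,0],"spin":0},
    {"dp":[-40,-8,0],"spin":0},
  ],
  grip=-1,
)

```text
clock: 41.8
position: [0.4764, -0.1838, 0.3603]
ee_rot: [0.725, 0.689, -0.0, 0.0]
ft_force: [1.1, -0.8, -0.2]
grip_width: 0.845
grasp_force: 0.0
```

Call:
arm_command(
  plan=[
    {"dp":[-31,-8,0],"spin":0},
    {"dp":[0,0,0],"spin":0},
    {"dp":[0,0,0],"spin":0},
    {"dp":[0,0,0],"spin":0},
  ],
)

```text
clock: 42.2
position: [0.468, -0.2116, 0.3602]
ee_rot: [0.724, 0.689, 0.0, -0.0]
ft_force: [0.4, 0.4, 0.2]
grip_width: 1.002
grasp_force: 0.0
```

```bash
python3 - <<'E'
from seg import *
o=st(); c=cam("wrist"); im=viewer.camera("wrist"); cv2.imwrite("pics/w14.png",im); np.savez("c14.npz",K=c[0],R=c[1],t=c[2])
for th in ["fader_top","pointer","drawer_handle"]:
    for r in finder.find_in("wrist",th)[:2]: print(th,np.round(r["position"],4),round(r["score"],2),np.round(proj(c,r["position"])))
h=cv2.cvtColor(im,cv2.COLOR_BGR2HSV); m=cv2.inRange(h,(18,130,120),(35,255,255))
n,l,s,ce=cv2.connectedComponentsWithStats(m)
for i in range(1,n):
    if s[i,4]>20: print("yellow",s[i],ce[i].round(1),np.round(unproj(c,ce[i],.078),4))
viewer.camera("top")
for th in ["drawer_handle","dish"]:
    for r in finder.find_in("top",th)[:2]: print("top",th,np.round(r["position"],4),round(r["score"],2))
g=(255*(im/255.)**.8).astype(np.uint8); cv2.imwrite("pics/w14v.png",g)
E
```

```text
t 42.2 p [ 0.468  -0.2116  0.3602] yaw of toolx 87.2 z [-0.  0. -1.] w 1.002 gf 0.0 F [0.4 0.4 0.2] j7 0.21
fader_top [ 0.461  -0.2013  0.124 ] 0.88 [308. 202.]
pointer [ 0.569  -0.168   0.0778] 0.93 [439. 139.]
drawer_handle [ 0.5255 -0.0696  0.0666] 0.96 [385.   9.]
yellow [429 128  13  32 191] [434.2 143. ] [ 0.5652 -0.171   0.078 ]
yellow [238 298  43  51 355] [258.1 323.4] [ 0.4014 -0.3419  0.078 ]
top drawer_handle [ 0.5258 -0.0696  0.0639] 0.58
top dish [0.5422 0.223  0.0257] 0.56
```

View pics/w14v.png

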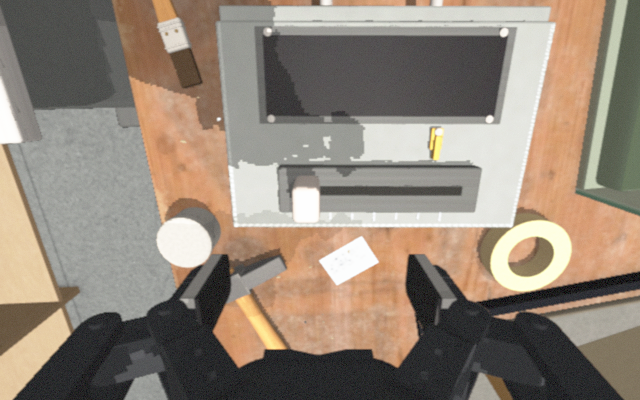

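```bash
python3 - <<'E'
from h import *
d=np.load("c14.npz"); c=(d["K"],d["R"],d["t"])
im=cv2.imread("pics/w14.png"); print("fader row 200",im[200,285:330].mean(1).astype(int)); print("col 306",im[165:230,306].mean(1).astype(int))
print("ptr row 145",im[145,424:450].tolist())
for u in (293,306.5,320): print(np.round(unproj(c,(u,203),.125),4))
for u in (430,436.5,443): print("ptr",np.round(unproj(c,(u,144),.078),4))
go([.461,-.206,.266])
E
```

```text
fader row 200 [138 137 135 137 125 116 123 169 227 244 250 253 254 254 254 254 254 254
 254 254 254 254 254 254 254 254 254 254 254 254 253 253 251 239 182 140
 134 133 138 136 134 136 139 138 135]
col 306 [ 58  53  59  78  86  91  84  86  82  81  94 106 114 110 112 114 115 116
 115 115 121 143 188 230 245 250 253 254 254 254 254 254 254 254 254 254
 254 254 254 254 254 254 254 254 254 254 254 254 254 254 254 254 254 254
 254 253 250 229 209 227 231 198 153 131 124]
ptr row 145 [[215, 223, 222], [218, 224, 225], [211, 222, 220], [169, 176, 175], [114, 119, 125], [72, 117, 153], [91, 203, 243], [109, 243, 255], [95, 220, 241], [62, 136, 171], [53, 123, 166], [93, 212, 247], [126, 250, 255], [134, 253, 254], [124, 250, 254], [125, 247, 254], [116, 237, 251], [153, 226, 245], [197, 224, 232], [217, 225, 225], [219, 223, 222], [216, 223, 222], [219, 225, 224], [215, 223, 222], [219, 225, 223], [215, 223, 223]]
[ 0.4505 -0.2014  0.125 ]
[ 0.46   -0.2019  0.125 ]
[ 0.4696 -0.2024  0.125 ]
ptr [ 0.5618 -0.1716  0.078 ]
ptr [ 0.5671 -0.1719  0.078 ]
ptr [ 0.5725 -0.1721  0.078 ]
dp now [ 5.9 -7.2 94.2] spin 0 dp after spin [ 5.9 -7.2 94.2]
```

Call:
arm_command(
  plan=[
    {"dp":[6,-7,20],"spin":0},
    {"dp":[0,0,25],"spin":0},
    {"dp":[0,0,25],"spin":0},
    {"dp":[0,0,24],"spin":0},
    {"dp":[0,0,0],"spin":0},
  ],
  grip=-0.3,
)

```text
clock: 43.05
position: [0.46, -0.2058, 0.2636]
ee_rot: [0.725, 0.689, -0.001, -0.002]
ft_force: [-0.3, -0.6, -0.6]
grip_width: 0.647
grasp_force: 0.0
```

Call:
arm_command(
  plan=[
    {"dp":[0,0,0],"spin":0},
    {"dp":[0,0,0],"spin":0},
    {"dp":[0,0,0],"spin":0},
    {"dp":[0,0,0],"spin":0},
    {"dp":[0,0,0],"spin":0},
  ],
  grip=1,
  newtons=25,
)

```text
clock: 43.55
position: [0.4616, -0.2064, 0.2677]
ee_rot: [0.725, 0.689, 0.0, 0.001]
ft_force: [-2.0, 0.6, 7.0]
grip_width: 0.229
grasp_force: 28.4
```

Call:
arm_command(
  plan=[
    {"dp":[0,10,0],"spin":0},
    {"dp":[0,15,0],"spin":0},
    {"dp":[0,15,0],"spin":0},
    {"dp":[0,15,0],"spin":0},
    {"dp":[0,15,0],"spin":0},
  ],
)

```text
clock: 44.05
position: [0.5319, -0.21, 0.2677]
ee_rot: [0.725, 0.689, 0.0, 0.001]
ft_force: [-2.2, 1.2, 8.3]
grip_width: 0.227
grasp_force: 28.5
```

Call:
arm_command(
  plan=[
    {"dp":[0,12,0],"spin":0},
    {"dp":[0,10,0],"spin":0},
    {"dp":[0,5,0],"spin":0},
    {"dp":[0,0,0],"spin":0},
    {"dp":[0,0,0],"spin":0},
  ],
)

```text
clock: 44.55
position: [0.5587, -0.2114, 0.2678]
ee_rot: [0.725, 0.689, 0.001, 0.001]
ft_force: [1.2, -1.0, 5.4]
grip_width: 0.234
grasp_force: 28.3
```

```bash
python3 - <<'E'
from h import *
o=st(); c=cam("wrist"); im=viewer.camera("wrist"); cv2.imwrite("pics/w15.png",im)
for r in finder.find_in("wrist","pointer")[:2]: print(np.round(r["position"],4),round(r["score"],2),np.round(proj(c,r["position"])))
h=cv2.cvtColor(im,cv2.COLOR_BGR2HSV); m=cv2.inRange(h,(15,110,90),(38,255,255))
n,l,s,ce=cv2.connectedComponentsWithStats(m)
for i in range(1,n):
    if s[i,4]>20: print("yellow",s[i],ce[i].round(1),np.round(unproj(c,ce[i],.078),4), [np.round(unproj(c,(s[i,0]+k*s[i,2],ce[i][1]),.076),4) for k in(0,1)])
E
```

```text
t 44.55 p [ 0.5587 -0.2114  0.2678] yaw of toolx 87.1 z [ 0.003 -0.001 -1.   ] w 0.234 gf 28.3 F [ 1.2 -1.   5.4] j7 0.05
[ 0.5691 -0.1666  0.0804] 0.63 [333. 166.]
[ 0.3334 -0.2684  0.0405] 0.41 [ 25. 303.]
yellow [323 150  18  48 546] [330.9 174.4] [ 0.5679 -0.1714  0.078 ] [array([ 0.5637, -0.1716,  0.076 ]), array([ 0.5735, -0.1722,  0.076 ])]
yellow [ 88 331  11   8  43] [ 93.1 335. ] [ 0.4124 -0.2683  0.078 ] [array([ 0.4073, -0.2698,  0.076 ]), array([ 0.4143, -0.2702,  0.076 ])]
yellow [ 18 333  22  45 113] [ 28.9 355.2] [ 0.3662 -0.282   0.078 ] [array([ 0.3565, -0.2835,  0.076 ]), array([ 0.371 , -0.2843,  0.076 ])]
yellow [ 42 386   6  11  22] [ 44.7 391.4] [ 0.3663 -0.3133  0.078 ] [array([ 0.362 , -0.3154,  0.076 ]), array([ 0.3661, -0.3157,  0.076 ])]
```

Call:
arm_command(
  plan=[
    {"dp":[0,4,0],"spin":0},
    {"dp":[0,3.5,0],"spin":0},
    {"dp":[0,0,0],"spin":0},
    {"dp":[0,0,0],"spin":0},
    {"dp":[0,0,0],"spin":0},
  ],
)

```text
clock: 45.15
position: [0.566, -0.2118, 0.2678]
ee_rot: [0.725, 0.689, 0.001, 0.001]
ft_force: [2.3, -0.5, 5.9]
grip_width: 0.229
grasp_force: 28.3
```

Call:
arm_command(
  plan=[
    {"dp":[0,0,0],"spin":0},
    {"dp":[0,0,0],"spin":0},
    {"dp":[0,0,0],"spin":0},
    {"dp":[0,0,-15],"spin":0},
    {"dp":[0,0,-25],"spin":0},
  ],
  grip=-0.3,
)

```text
clock: 45.65
position: [0.5649, -0.2115, 0.306]
ee_rot: [0.725, 0.689, -0.001, -0.001]
ft_force: [1.6, -0.1, -0.1]
grip_width: 0.647
grasp_force: 0.0
```

Call:
arm_command(
  plan=[
    {"dp":[0,0,-30],"spin":0},
    {"dp":[0,0,-30],"spin":0},
    {"dp":[0,0,0],"spin":0},
    {"dp":[0,0,0],"spin":0},
    {"dp":[0,0,0],"spin":0},
  ],
)

```text
clock: 46.15
position: [0.5651, -0.2116, 0.3657]
ee_rot: [0.725, 0.689, -0.0, -0.0]
ft_force: [-0.7, 0.5, -0.9]
grip_width: 0.653
grasp_force: 0.0
```

```bash
python3 - <<'E'
from h import *
o=st(); c=cam("wrist"); im=viewer.camera("wrist"); cv2.imwrite("pics/w16.png",im); np.savez("c16.npz",K=c[0],R=c[1],t=c[2])
R=Ro.from_quat(o["ee_rot"]).as_matrix(); ax=np.array([np.cos(np.radians(-3)),np.sin(np.radians(-3)),0])
h=cv2.cvtColor(im,cv2.COLOR_BGR2HSV); m=cv2.inRange(h,(15,110,90),(38,255,255))
n,l,s,ce=cv2.connectedComponentsWithStats(m)
for i in range(1,n):
    if s[i,4]>80: P=unproj(c,ce[i],.077); print("yellow",s[i],ce[i].round(1),P.round(4),"s",P@ax)
for r in finder.find_in("wrist","fader_top")[:1]: P=np.array(r["position"]);print(P.round(4),r["score"],proj(c,P),"s",P@ax)
u0,v0=proj(c,P)
w=(im.min(2)>225).astype(np.uint8); n,l,s,ce=cv2.connectedComponentsWithStats(w)
for i in range(1,n):
    if 300<s[i,4]<6000 and abs(ce[i][0]-u0)<60 and abs(ce[i][1]-v0)<60: P=unproj(c,ce[i],.125);print("white",s[i],ce[i].round(1),P.round(4),"s",P@ax)
for v in range(int(v0)-20,int(v0)+25,9): print(v,im[v,int(u0)-28:int(u0)+28:1].mean(1).astype(int).tolist())
E
```

```text
t 46.15 p [ 0.5651 -0.2116  0.3657] yaw of toolx 87.1 z [-0.001  0.    -1.   ] w 0.653 gf 0.0 F [-0.7  0.5 -0.9] j7 0.08
yellow [315 133  12  31 250] [320.3 147.8] [ 0.5685 -0.1711  0.077 ] s 0.5766765826370205
yellow [  0 203  23  57 127] [ 10.4 230.3] [ 0.2794 -0.2323  0.077 ] s 0.2912155770133099
yellow [ 22 288  42  78 292] [ 43.9 312.8] [ 0.2808 -0.3232  0.077 ] s 0.29730044539032
yellow [  0 310  24  24 139] [  8.8 320.6] [ 0.2418 -0.3307  0.077 ] s 0.2588163254059348
yellow [ 426  353   51   47 1426] [445.7 380.7] [ 0.694  -0.4333  0.077 ] s 0.7157577853787501
[ 0.566  -0.2041  0.1258] 0.57 [319.490887   203.31274038] s 0.5759060853402735
white [263 238  37  46 976] [277.6 259.6] [ 0.5313 -0.2486  0.125 ] s 0.5435904214616577
183 [155, 157, 157, 150, 157, 154, 152, 154, 148, 129, 95, 89, 88, 90, 87, 88, 84, 90, 100, 112, 115, 117, 118, 118, 119, 121, 118, 124, 122, 120, 120, 118, 118, 121, 123, 121, 122, 122, 121, 124, 130, 150, 150, 152, 152, 154, 156, 153, 155, 154, 151, 153, 153, 152, 155, 155]
192 [60, 60, 60, 60, 58, 63, 53, 54, 50, 36, 32, 35, 27, 31, 24, 45, 85, 129, 15
[... 326 characters left out ...]
 255, 255, 255, 255, 255, 255, 255, 255, 255, 254, 254, 249, 214, 164, 155, 153, 156, 157, 160, 157, 153, 157, 152, 155, 157, 156]
210 [153, 152, 153, 152, 150, 149, 152, 150, 152, 150, 145, 137, 134, 135, 129, 136, 178, 234, 250, 253, 254, 254, 255, 255, 255, 255, 255, 255, 255, 255, 255, 255, 255, 255, 255, 255, 255, 255, 255, 254, 253, 246, 204, 156, 151, 152, 147, 148, 149, 150, 150, 152, 152, 148, 150, 151]
219 [248, 229, 217, 217, 217, 219, 219, 218, 217, 218, 215, 211, 212, 213, 212, 208, 200, 230, 248, 253, 254, 254, 255, 254, 254, 254, 255, 255, 254, 255, 255, 255, 255, 255, 255, 255, 255, 255, 254, 254, 252, 245, 241, 234, 216, 216, 217, 215, 213, 215, 216, 215, 219, 219, 220, 223]
```

```bash
python3 - <<'E'
from h import *
print(manip.hand_in())
E
```

```text
the job is handed in; nothing more can be done
None
```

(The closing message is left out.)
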